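# Load flatted rods in the press cradle and guard it

## Robot

A 6-joint arm with a two-finger parallel gripper is mounted at the origin on the work surface. World frame = base frame: x ahead of the robot, y to its left, z up, the work surface at z = 0. Lengths are in m, angles in rad, forces in N, time in s.
With the tool pointing down it reaches from about 0.35 to 0.775 m from the base axis. Payload 7.3 kg.
Tool frame: the origin (TCP) lies at the centre of the arm's flange, where the gripper is bolted on; the fingertips stand 178 mm ahead of it and the grasp point (between the pads) lies 159 mm ahead of it; z points along the fingers, y is the line along which they close (so a half turn about z gives the same grasp; the last joint's range is limited). The gripper opens to 92 mm and grips with 3 to 60 N. Pads are 19 mm wide; open, the fingers measure 130 mm over their backs; the gripper's body (75 mm by 190 mm) begins 47 mm behind the grasp point.
Start: joints at [1.003, 0.342, 1.524, -0, 1.275, -0.146], TCP at [0.215, 0.479, 0.405] pointing down, gripper open.
Joint ranges: [-2.53, 2.53], [-0.77, 2.02], [0.04, 2.7], [-1, 4.14], [0.28, 2.66], [-3.11, 3.11]. Speed limits (rad/s): [2.57, 2.57, 3.14, 3.14, 3.14, 3.14].

## Interface

Orientations are given as [roll, pitch, yaw] about the fixed x, y, z axes, in that order (R = Rz(yaw) Ry(pitch) Rx(roll)).
In Python, from cell import robot gives the robot as it stands.
- The arm moves only by the shell command python3 drive.py 'ROWS' [OPENING] [FORCE]. ROWS is a JSON list of rows, 1 to 8 of them, each of 6 numbers: dx, dy, dz in m, then a rotation vector rx, ry, rz in rad; each row shifts and turns the commanded pose from where the row before left it, along the tool's axes as they then stand; what a row does not reach is not made up. A row lasts 1/12 s, in which the tool goes at most 0.0417 m and 0.125 rad, less where a joint would pass 70% of its speed; a pose out of reach is approached as far as the arm can. OPENING is the finger opening in m, set as the command begins (- or left out keeps the last). The fingers move at their own pace and stop on an object; FORCE is the grip in N (left out, the last holds). Time passes only in rows, so rows that do not move let the fingers close. It prints the time, the measured TCP pose, the force, the opening and the grip force at its end.
- robot.observe(): the state, without advancing time (a new reading comes with each control period).
- robot.read_camera(name): name is "side" or "top" or "wrist"; returns a dict with "image" (400x640x3 uint8, red, green, blue), "fx", "fy", "cx", "cy" (pixels), "k1" (the pictures are not rectified: a ray, as slopes to the right and down, at radius r is drawn at 1 + k1 r^2 times it, then the intrinsics apply), "pose" (4x4, takes a point from camera to world coordinates). Camera axes: x right, y down, z forward; pixel columns grow to the right and rows downward; lengths in m; the calibration is good to about 2 mm. A picture is of the moment at which its call begins. There is no depth.
- robot.hand_in(): hands the job in; it is judged then, once.
The state is a dict: "time": time; "qpos": joint angles; "qvel": joint speeds; "joint_efforts": joint torques, N m; "tool_pos": TCP position; "tool_rot": TCP orientation; "contact_force": force on the tool from outside, world axes, zero at the start; "torque": the same for the moment, N m; "opening": finger opening in m; "grip_force": force on a finger pad.
Only numpy, scipy, OpenCV 4.12 (cv2) and the standard library are available. Lean on these libraries where they do the work, as an engineer would, in place of code of your own. Each camera call takes 0.05 s, during which the arm holds its last target. There are 200 camera calls.

## Task

Load the press cradle: throw the clamp lever right over to release it, then take every aluminium rod out of the wooden rack, lay each in a groove of its own in the steel cradle, centred along the groove, and roll it there until its flat drops fully home on the groove's floor. Once all the rods are home, hang the sheet-metal guard over the horizontal rail, between the two posts and saddling the bar, and last of all throw the clamp lever right back to where it was.

Things in the scene. Friction and masses are not known exactly. Their poses are not given: they have to be found in the camera images.
- rod_a: Aluminium round bar, 40 mm diameter, 140 mm long, 0.4 kg, one flat along its whole length (27 mm wide, 14.9 mm from the axis). Origin on the axis at mid-length; x along the axis, z straight away from the flat: z up means flat down. Starts in the rack with the flat facing sideways or up. May be absent.
- rod_b: Aluminium round bar, 40 mm diameter, 140 mm long, 0.4 kg, one flat along its whole length (27 mm wide, 14.9 mm from the axis). Origin on the axis at mid-length; x along the axis, z straight away from the flat: z up means flat down. Starts in the rack with the flat facing sideways or up. May be absent.
- rod_c: Aluminium round bar, 40 mm diameter, 140 mm long, 0.4 kg, one flat along its whole length (27 mm wide, 14.9 mm from the axis). Origin on the axis at mid-length; x along the axis, z straight away from the flat: z up means flat down. Starts in the rack with the flat facing sideways or up. May be absent.
- cradle: Fixed steel cradle, base 365 x 170 x 12 mm: two upright notched plates (22 mm thick, centred 48 mm either side in x, 74 mm clear gap between, open down to the base) with three V-grooves along its x, 115 mm apart in y. 45-degree sides, flat groove floor 33 mm wide at height 60 mm; teeth rise to 83 mm. Origin under the centre.
- groove_0 (a point): Centre of the -y side groove's floor, 60 mm above the bench, midway between the plates; x along the groove. A rod with its flat down sits home with its axis 14.9 mm above this point, held by the V sides; round side down it stands with its axis 20 mm above. Let go up to 30 degrees off flat-down it falls towards home, but often sticks 10 to 15 degrees short.
- groove_1 (a point): Centre of the middle groove's floor, 60 mm above the bench, midway between the plates; x along the groove. A rod with its flat down sits home with its axis 14.9 mm above this point, held by the V sides; round side down it stands with its axis 20 mm above. Let go up to 30 degrees off flat-down it falls towards home, but often sticks 10 to 15 degrees short.
- groove_2 (a point): Centre of the +y side groove's floor, 60 mm above the bench, midway between the plates; x along the groove. A rod with its flat down sits home with its axis 14.9 mm above this point, held by the V sides; round side down it stands with its axis 20 mm above. Let go up to 30 degrees off flat-down it falls towards home, but often sticks 10 to 15 degrees short.
- rack: Fixed plywood rack, 345 x 118 mm: two notched plates (22 mm thick, centred 48 mm either side in x, 74 mm clear gap, open down to 12 mm) with three V notches along x, 115 mm apart in y (at y = -115, 0, 115 mm); rods start in them, axes 76 mm above the bench. Teeth rise to 80 mm. Origin under the centre.
- guard: Loose guard of aluminium sheet, 0.25 kg: an upside-down splayed trough, 120 mm long in its y, on two legs. Top 42 mm wide in x, 95 to 99 mm high; the 4 mm legs splay from its edges (inside gap 36 mm at the top, 80 at the foot). On top a black grip rib, 12 mm thick in x, 70 mm long in y, 99 to 131 mm high. Origin on the foot plane under its centre.
- guard_saddle (a point): Centre of the underside of the guard's top, 95 mm above its origin: the place that rests on the bar.
- rail: Fixed rail: horizontal steel bar of 16 mm diameter along its y, axis 125 mm above the bench, on two round posts (20 mm diameter, 70 mm feet) 220 mm apart. Origin on the bench under the middle.
- rail_mid (a point): Middle of the rail's bar, on its axis.
- clamp_base: Fixed block (70 x 50 x 25 mm) that carries the clamp lever; the lever swings along its x. Origin under its centre.
- clamp_tip (a point): Centre of the black 26 mm ball at the end of the clamp lever (a 10 mm bar, 110 mm from pivot to ball; pivot 22 mm above the bench over the block's centre).
- clamp (a joint): Clamp lever angle: 0 leans 0.5 rad to the block's -x (released), 1.0 leans 0.5 rad to its +x (clamped; starts at or near this); these are its stops. Stays where it is left and moves with under 2 N at the ball.

How it is judged:
On the way, in this order (a step that is already met when the one before it is completed fails the run):
1. the clamp lever is thrown over to released (value of joint clamp below 0.15 rad), for 0.2 s.
2. then every rod lies in a groove of the cradle with its flat down, dropped home on the groove's floor (((y of rod_a in the frame of groove_0 between -0.006 and 0.006 m and x of rod_a in the frame of groove_0 between -0.018 and 0.018 m and z of rod_a in the frame of groove_0 between 0.012 and 0.0172 m) or (y of rod_a in the frame of groove_1 between -0.006 and 0.006 m and x of rod_a in the frame of groove_1 between -0.018 and 0.018 m and z of rod_a in the frame of groove_1 between 0.012 and 0.0172 m) or (y of rod_a in the frame of groove_2 between -0.006 and 0.006 m and x of rod_a in the frame of groove_2 between -0.018 and 0.018 m and z of rod_a in the frame of groove_2 between 0.012 and 0.0172 m)) and angle between each of rod_a, rod_b, rod_c's own z axis and vertical below 0.12 rad and ((y of rod_b in the frame of groove_0 between -0.006 and 0.006 m and x of rod_b in the frame of groove_0 between -0.018 and 0.018 m and z of rod_b in the frame of groove_0 between 0.012 and 0.0172 m) or (y of rod_b in the frame of groove_1 between -0.006 and 0.006 m and x of rod_b in the frame of groove_1 between -0.018 and 0.018 m and z of rod_b in the frame of groove_1 between 0.012 and 0.0172 m) or (y of rod_b in the frame of groove_2 between -0.006 and 0.006 m and x of rod_b in the frame of groove_2 between -0.018 and 0.018 m and z of rod_b in the frame of groove_2 between 0.012 and 0.0172 m)) and ((y of rod_c in the frame of groove_0 between -0.006 and 0.006 m and x of rod_c in the frame of groove_0 between -0.018 and 0.018 m and z of rod_c in the frame of groove_0 between 0.012 and 0.0172 m) or (y of rod_c in the frame of groove_1 between -0.006 and 0.006 m and x of rod_c in the frame of groove_1 between -0.018 and 0.018 m and z of rod_c in the frame of groove_1 between 0.012 and 0.0172 m) or (y of rod_c in the frame of groove_2 between -0.006 and 0.006 m and x of rod_c in the frame of groove_2 between -0.018 and 0.018 m and z of rod_c in the frame of groove_2 between 0.012 and 0.0172 m)) and value of joint clamp below 0.3 rad), for 0.3 s.
3. then the guard hangs over the rail (((y of rod_a in the frame of groove_0 between -0.006 and 0.006 m and x of rod_a in the frame of groove_0 between -0.018 and 0.018 m and z of rod_a in the frame of groove_0 between 0.012 and 0.0172 m) or (y of rod_a in the frame of groove_1 between -0.006 and 0.006 m and x of rod_a in the frame of groove_1 between -0.018 and 0.018 m and z of rod_a in the frame of groove_1 between 0.012 and 0.0172 m) or (y of rod_a in the frame of groove_2 between -0.006 and 0.006 m and x of rod_a in the frame of groove_2 between -0.018 and 0.018 m and z of rod_a in the frame of groove_2 between 0.012 and 0.0172 m)) and angle between each of rod_a, rod_b, rod_c's own z axis and vertical below 0.12 rad and ((y of rod_b in the frame of groove_0 between -0.006 and 0.006 m and x of rod_b in the frame of groove_0 between -0.018 and 0.018 m and z of rod_b in the frame of groove_0 between 0.012 and 0.0172 m) or (y of rod_b in the frame of groove_1 between -0.006 and 0.006 m and x of rod_b in the frame of groove_1 between -0.018 and 0.018 m and z of rod_b in the frame of groove_1 between 0.012 and 0.0172 m) or (y of rod_b in the frame of groove_2 between -0.006 and 0.006 m and x of rod_b in the frame of groove_2 between -0.018 and 0.018 m and z of rod_b in the frame of groove_2 between 0.012 and 0.0172 m)) and ((y of rod_c in the frame of groove_0 between -0.006 and 0.006 m and x of rod_c in the frame of groove_0 between -0.018 and 0.018 m and z of rod_c in the frame of groove_0 between 0.012 and 0.0172 m) or (y of rod_c in the frame of groove_1 between -0.006 and 0.006 m and x of rod_c in the frame of groove_1 between -0.018 and 0.018 m and z of rod_c in the frame of groove_1 between 0.012 and 0.0172 m) or (y of rod_c in the frame of groove_2 between -0.006 and 0.006 m and x of rod_c in the frame of groove_2 between -0.018 and 0.018 m and z of rod_c in the frame of groove_2 between 0.012 and 0.0172 m)) and y of guard_saddle in the frame of rail_mid between -0.045 and 0.045 m and x of guard_saddle in the frame of rail_mid between -0.02 and 0.02 m and z of guard_saddle in the frame of rail_mid between 0 and 0.018 m and angle between guard's own z axis and vertical below 0.4 rad and angle between the y axis of guard and the y axis of rail, either way round below 0.3 rad), for 0.3 s.
4. then the clamp lever is thrown back to clamped (all of step 3 and value of joint clamp above 0.85 rad), for 0.2 s.
At the end, for the whole second after the job is handed in: Each rod present: in its own groove, flat down within 0.12 rad, axis under 17.2 mm above the floor, within 18 mm lengthwise and 6 mm sideways. Guard saddle within 45 mm along, 20 mm across, 0-18 mm above the bar middle, tilt under 0.4, yaw within 0.3 rad. Clamp past 0.85 rad. At rest (all of step 4 and linear speed of guard below 0.03 m/s and linear speed of each of rod_a, rod_b, rod_c below 0.02 m/s); the robot touches nothing.
Of rod_a, rod_b, rod_c only 2 to 3 are there at a start; the rules pass over those that are not, and their reading is None.
At some moment in a run one of guard may be knocked a few centimetres aside while the robot is not near it.
Once in a run the grip may slacken for a moment while it holds something.
It also fails if it takes over 210 s, if anything falls off the work surface, if the arm or the gripper's body presses on something with over 40 N, if the wrist force passes 120 N, or if a joint passes its speed limit or range.

## Working session

There is one attempt and no reset: what is moved stays moved. The work goes in short steps, Python scripts to look and compute and a shell command to move; the robot and the scene stay as the last step left them, time stands still between calls to the robot, and variables do not carry over. Pictures are saved under pics/ and viewed, at most 14 in all, crops included, and the job is handed in when it is done.

```bash
ls; mkdir -p pics; cat > h.py <<'E'
import numpy as np, cv2, sys
from cell import robot
from scipy.spatial.transform import Rotation as R
def cam(n): return robot.read_camera(n)
def ray(c,u,v):
    x=(u-c["cx"])/c["fx"]; y=(v-c["cy"])/c["fy"]
    rd=np.hypot(x,y); r=rd
    for _ in range(20): r=rd/(1+c["k1"]*r*r)
    s=r/rd if rd>1e-9 else 1
    P=np.array(c["pose"]); d=P[:3,:3]@np.array([x*s,y*s,1]); return P[:3,3],d
def plane(c,u,v,z):
    o,d=ray(c,u,v); return o+d*(z-o[2])/d[2]
def tri(rays):
    A=np.zeros((3,3));b=np.zeros(3)
    for o,d in rays:
        d=d/np.linalg.norm(d);M=np.eye(3)-np.outer(d,d);A+=M;b+=M@o
    return np.linalg.solve(A,b)
def proj(c,p):
    P=np.array(c["pose"]);q=P[:3,:3].T@(np.array(p)-P[:3,3]);x,y=q[:2]/q[2];k=1+c["k1"]*(x*x+y*y)
    return c["fx"]*x*k+c["cx"],c["fy"]*y*k+c["cy"]
def save(c,f): cv2.imwrite("pics/"+f,c["image"][:,:,::-1])
E
python3 - <<'E'
from h import *
for n in ("top","side","wrist"):
    c=cam(n); save(c,n+"0.png"); print(n,c["fx"],c["cx"],c["cy"],c["k1"],np.round(c["pose"],3).tolist())
print(robot.observe())
E
```

```text
cell.py
drive.py
pics
top 426.6169395194061 323.3669569841737 203.4247328715319 0.03252429468833239 [[0.006, -0.986, 0.166, 0.398], [-0.999, -0.012, -0.036, 0.017], [0.038, -0.166, -0.985, 1.091], [0.0, 0.0, 0.0, 1.0]]
side 441.9281384291464 324.325434972583 198.17472606156596 -0.025066069919986944 [[0.887, -0.276, 0.371, 0.186], [-0.462, -0.561, 0.687, -0.719], [0.019, -0.78, -0.625, 0.769], [0.0, 0.0, 0.0, 1.0]]
wrist 327.5674763027166 320.1771028704903 197.983219950519 -0.006523580445520207 [[0.41, 0.872, 0.268, 0.142], [0.912, -0.391, -0.123, 0.512], [-0.002, 0.295, -0.955, 0.385], [0.0, 0.0, 0.0, 1.0]]
{'time': 0.15, 'qpos': array([ 1.00297377e+00,  3.42558289e-01,  1.52475232e+00,  4.83613494e-06,
        1.27539770e+00, -1.45991698e-01]), 'qvel': array([ 2.00203379e-04, -2.74363787e-03, -3.11686866e-03,  6.56277980e-06,
       -2.32357675e-03, -2.94522628e-04]), 'joint_efforts': array([ 1.73436638e-03, -4.31469190e+01, -2.44352800e+01,  7.17201526e-02,
        5.37220202e-02, -9.61083219e-05]), 'tool_pos': array([0.21487925, 0.4789158 , 0.40422258]), 'tool_rot': array([-3.14048953e+00, -1.66875499e-04,  2.71976029e+00]), 'contact_force': array([ 0.34292225,  0.58347062, -0.10675777]), 'torque': array([ 0.03915952, -0.03868332, -0.05826649]), 'grip_force': 0.0, 'opening': 0.09160584372217093}
```
View pics/top0.png

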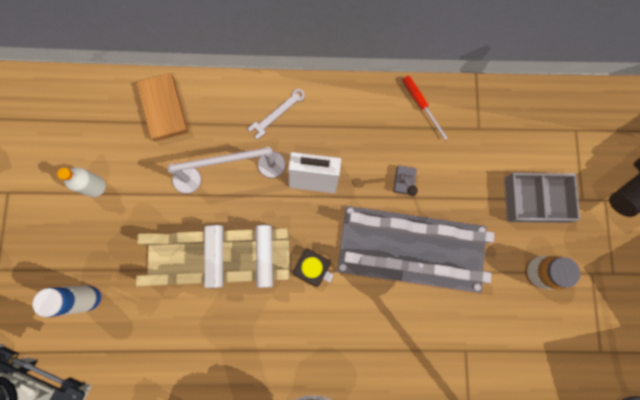

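View pics/side0.png

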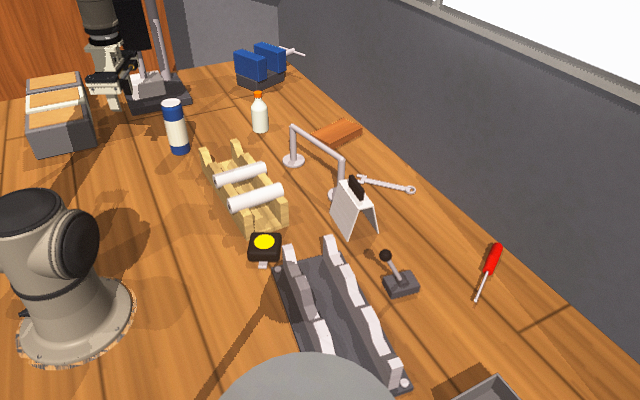

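Top view: the rack is at about (215,258), with two rods at columns 214 and 264. The cradle is at (415,250), the guard at (315,172), the rail bar runs from (175,168) to (268,152), and the clamp block is at (404,180) with its ball at (412,190). In the side view the ball is at (386,256).

```bash
python3 - <<'E'
from h import *
t=cam("top");s=cam("side")
cv2.imwrite("pics/topz.png",cv2.resize(t["image"][120:300,280:500,::-1],None,fx=3.3,fy=3.3,interpolation=cv2.INTER_CUBIC))
print("ball",tri([ray(t,412,190),ray(s,386,256)]))
for nm,(u,v),z in [("clampbase",(404,178),.025),("rodL top-left",(214,226),.076),("rodL bot",(214,286),.076),("rodR",(264,226),.076),("rodR b",(264,286),.076),("guard rib",(315,162),.131),("guardL",(300,162),.131),("guardR",(330,163),.131),("barL",(175,168),.125),("barR",(268,152),.125)]:
  print(nm,plane(t,u,v,z).round(3))
# cradle base by corner screws
for p in [(350,211),(491,238),(478,287),(343,268)]: print("cr",plane(t,*p,.012).round(3))
for p in [(140,238),(288,234),(288,278),(138,281)]: print("rack",plane(t,*p,.08).round(3))
# rods bright mask
hsv=cv2.cvtColor(t["image"],cv2.COLOR_RGB2HSV)
m=((hsv[...,1]<40)&(hsv[...,2]>170)).astype(np.uint8)
for k in cv2.findContours(m,0,2)[0]:
  if cv2.contourArea(k)>60: print(cv2.minAreaRect(k),cv2.contourArea(k))
E
```

```text
ball [ 0.59695041 -0.22665324  0.11861114]
clampbase [ 0.647 -0.23   0.025]
rodL top-left [0.512 0.238 0.076]
rodL bot [0.373 0.231 0.076]
rodR [0.513 0.121 0.076]
rodR b [0.373 0.116 0.076]
guard rib [0.657 0.002 0.131]
guardL [0.656 0.036 0.131]
guardR [ 0.655 -0.033  0.131]
barL [0.639 0.322 0.125]
barR [0.681 0.111 0.125]
cr [ 0.561 -0.091  0.012]
cr [ 0.495 -0.452  0.012]
cr [ 0.372 -0.412  0.012]
cr [ 0.416 -0.073  0.012]
rack [0.482 0.405 0.08 ]
rack [0.494 0.063 0.08 ]
rack [0.391 0.061 0.08 ]
rack [0.384 0.402 0.08 ]
((26.5, 392.0), (14.0, 17.0), 90.0) 186.0
((81.66217041015625, 302.47296142578125), (15.289104461669922, 26.13943862915039), 80.53767395019531) 247.5
((47.0, 302.5), (27.0, 28.0), 90.0) 607.5
((451.5135192871094, 271.9189453125), (36.49657440185547, 9.535140991210938), 9.462321281433105) 296.5
((352.7884521484375, 257.5577087402344), (15.49317455291748, 9.41357421875), 11.309932708740234) 113.5
((455.25604248046875, 232.15919494628906), (36.30934524536133, 9.476482391357422), 11.888657569885254) 283.0
((263.9999694824219, 255.5), (60.99999237060547, 13.999998092
[... 151 characters left out ...]
 9.527984619140625), 11.888657569885254) 292.0
((362.8778076171875, 218.74208068847656), (34.575374603271484, 12.242644309997559), 19.653825759887695) 252.0
((85.20439910888672, 184.58544921875), (35.99464797973633, 23.115385055541992), 35.21759033203125) 570.5
((264.7268981933594, 168.90028381347656), (22.418060302734375, 10.106943130493164), 53.746158599853516) 130.5
((314.3921813964844, 164.49415588378906), (50.871681213378906, 21.293237686157227), 3.094058036804199) 908.0
((221.55335998535156, 170.97467041015625), (29.924652099609375, 104.73627471923828), 79.85445404052734) 938.5
((276.16851806640625, 111.79835510253906), (14.196918487548828, 64.88957977294922), 48.012786865234375) 438.0
```

View pics/topz.png

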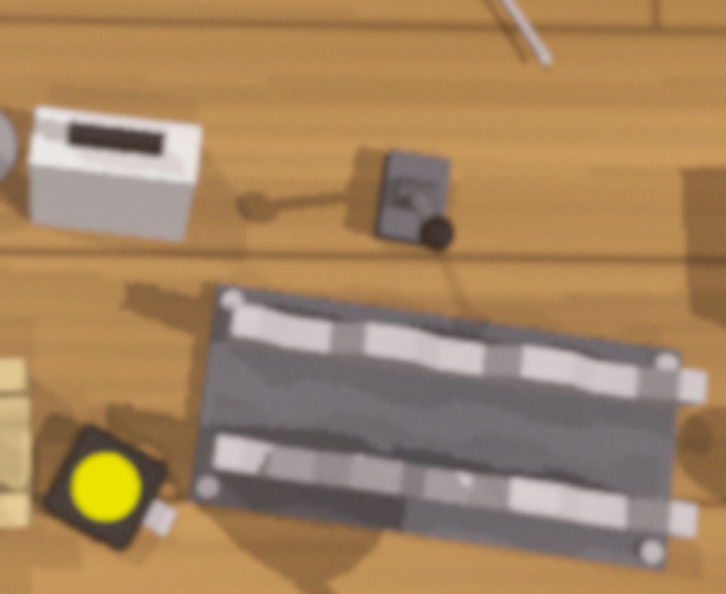

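Zoomed view: the clamp ball is at the -x end of its swing, which is the clamped side. The cradle is yawed about -0.18 rad, and its groove floors are visible. I'll go over the rack first to see the flats.

```bash
cat >> h.py <<'E'
def plan(x,y,z,yaw,lean=0,grasp=True):
    """tip target; lean>0 tilts tool's back towards world +Y-ish (about tool x). x,y,z grasp point (159 ahead) or TCP"""
    s=robot.observe(); p=s["tool_pos"]; A=R.from_euler("xyz",s["tool_rot"])
    B=R.from_euler("z",yaw)*R.from_euler("x",np.pi)*R.from_euler("x",lean)
    t=np.array([x,y,z])-(B.apply([0,0,.159]) if grasp else 0)
    rv=(A.inv()*B).as_rotvec(); d=B.inv().apply(t-p); d0=A.inv().apply(t-p)
    print("rot",rv.round(3),"rows",np.linalg.norm(rv)/.125,"| then trans",d.round(4),"rows",np.linalg.norm(d)/.0417,"| trans before rot",d0.round(4))
E
python3 -c "
from h import *
plan(.5,.18,.40,3.14,0,False)"
```

```text
rot [-0.001 -0.    -0.42 ] rows 3.361833711937524 | then trans [-0.2856 -0.2985  0.0044] rows 9.907071373216384 | trans before rot [-0.3825 -0.156   0.0045]
```

```bash
python3 drive.py '[[0,0,0,0,0,-0.105],[0,0,0,0,0,-0.105],[0,0,0,0,0,-0.105],[0,0,0,0,0,-0.105],[-0.026,-0.027,0,0,0,0],[-0.026,-0.027,0,0,0,0],[-0.026,-0.027,0,0,0,0],[-0.026,-0.027,0,0,0,0]]'
python3 drive.py '[[-0.026,-0.027,0,0,0,0],[-0.026,-0.027,0,0,0,0],[-0.026,-0.027,0,0,0,0],[-0.026,-0.027,0,0,0,0],[-0.026,-0.027,0,0,0,0],[-0.026,-0.027,0,0,0,0],[-0.026,-0.027,0,0,0,0],[0,0,0,0,0,0]]'
python3 - <<'E'
from h import *
c=cam("wrist"); save(c,"w1.png"); print(np.round(c["pose"],3).tolist())
E
```

```text
time: 0.92
tool_pos: [0.3193, 0.3696, 0.4047]
tool_rot: [-3.142, 0.0, 3.141]
contact_force: [0.0, 0.3, -0.2]
opening: 0.092
grip_force: 0.0
time: 1.58
tool_pos: [0.504, 0.1771, 0.4043]
tool_rot: [-3.14, 0.002, 3.135]
contact_force: [-0.2, -0.6, -0.3]
opening: 0.0921
grip_force: 0.0
[[0.007, 0.955, 0.297, 0.424], [1.0, -0.006, -0.004, 0.178], [-0.002, 0.297, -0.955, 0.385], [0.0, 0.0, 0.0, 1.0]]
```

View pics/w1.png

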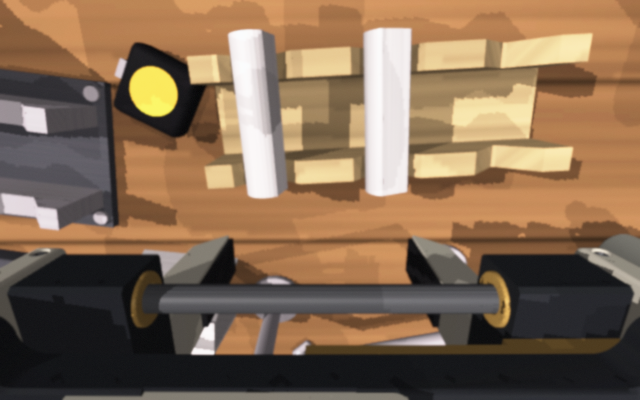

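The wrist view shows rods at columns 257 and 388, and the rack at rows 40-190. Flats aren't clear yet, so I'll zoom the rods in the wrist and side views.

```bash
python3 - <<'E'
from h import *
a=cv2.imread("pics/w1.png")[15:210,215:425]; b=cv2.imread("pics/side0.png")[145:225,200:300]
a=cv2.resize(a,None,fx=2,fy=3,interpolation=cv2.INTER_CUBIC)[:560]; b=cv2.resize(b,None,fx=3.7,fy=7,interpolation=cv2.INTER_CUBIC)
b=np.clip((b.astype(float)-110)*1.76,0,255); a=np.clip((a.astype(float)-110)*1.76,0,255)
cv2.imwrite("pics/z1.png",np.hstack([a,b]))
E
```

```text
[ WARN:0@0.700] global loadsave.cpp:1063 imwrite_ Unsupported depth image for selected encoder is fallbacked to CV_8U.
```

View pics/z1.png

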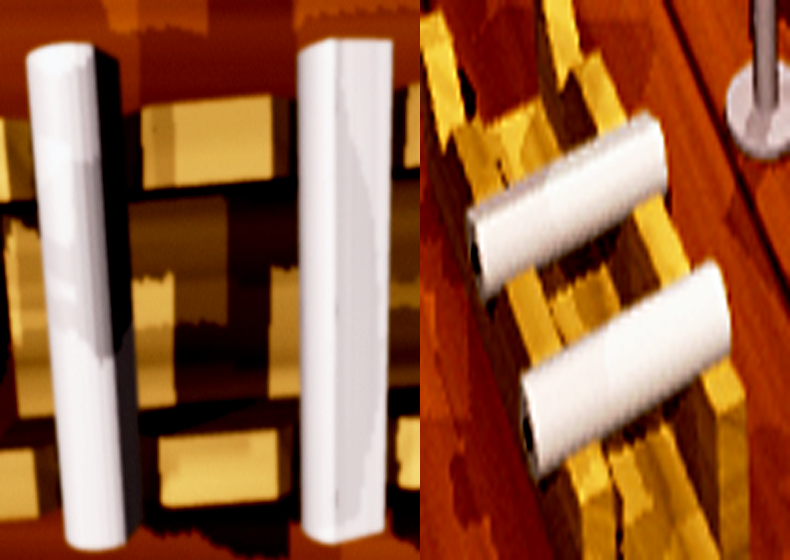

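```bash
python3 drive.py '[[0.03,0,0,0,-0.12,0],[0.03,0,0,0,-0.12,0],[0.03,0,0,0,-0.12,0],[0.03,0,0,0,-0.12,0],[0.03,0,0,0,-0.12,0],[0,0,0.03,0,0,0],[0,0,0.03,0,0,0],[0,0,0,0,0,0]]'
python3 - <<'E'
from h import *
c=cam("wrist"); save(c,"w2.png"); print(np.round(c["pose"],3).tolist())
E
```

```text
time: 2.3
tool_pos: [0.3936, 0.1814, 0.3182]
tool_rot: [-3.136, 0.577, 3.14]
contact_force: [-0.7, 0.3, -0.4]
opening: 0.0914
grip_force: 0.0
[[0.004, 0.64, 0.768, 0.338], [1.0, 0.001, -0.006, 0.182], [-0.004, 0.768, -0.64, 0.258], [0.0, 0.0, 0.0, 1.0]]
```

View pics/w2.png

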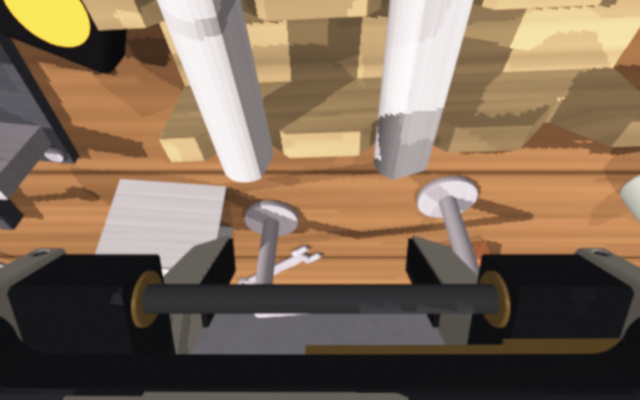

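The rods' far ends are at (245,175) and (400,170); the near ends are out of frame, so I'll back off.

```bash
python3 drive.py '[[0.03,0,-0.02,0,0,0],[0.03,0,-0.02,0,0,0],[0.03,0,-0.02,0,0,0],[0.03,0,-0.02,0,0,0],[0,0,0,0,0,0]]'
python3 - <<'E'
from h import *
c=cam("wrist"); save(c,"w3.png"); print(np.round(c["pose"],3).tolist())
cv2.imwrite("pics/w3z.png",cv2.resize(c["image"][0:240,140:460,::-1],None,fx=2.5,fy=2.5,interpolation=cv2.INTER_CUBIC))
E
```

```text
time: 2.77
tool_pos: [0.2444, 0.1807, 0.3222]
tool_rot: [-3.136, 0.58, 3.14]
contact_force: [0.6, -0.1, -0.9]
opening: 0.0918
grip_force: 0.0
[[0.004, 0.637, 0.771, 0.189], [1.0, 0.001, -0.006, 0.181], [-0.004, 0.771, -0.637, 0.262], [0.0, 0.0, 0.0, 1.0]]
```

View pics/w3z.png

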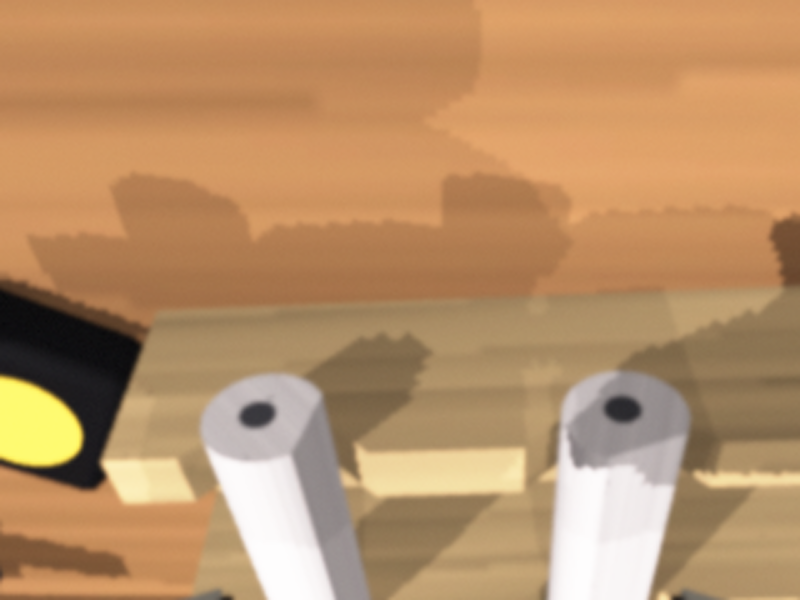

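The picture is upside down in z. The R end-face hole is at (258,413), with its flat chord from (322,395) to (293,455), so the flat faces +y and slightly up. For rod L I need more contrast.

```bash
python3 - <<'E'
from h import *
im=cv2.imread("pics/w3.png")[135:215,350:430]
g=cv2.createCLAHE(4,(4,4)).apply(im[...,0])
cv2.imwrite("pics/w3y.png",cv2.resize(g,None,fx=7,fy=7,interpolation=cv2.INTER_CUBIC))
c=cam("wrist")
def onx(u,v,x):
    o,d=ray(c,u,v); return (o+d*(x-o[0])/d[0]).round(4)
f=lambda a,b:(140+a/2.5,b/2.5)
for p in [(258,413),(322,395),(293,455),(262,374),(202,420),(622,408),(563,415),(690,425),(625,372)]: print(p,onx(*f(*p),.373))
E
```

```text
(258, 413) [0.373  0.1209 0.0808]
(322, 395) [0.373  0.1401 0.0727]
(293, 455) [0.373  0.1341 0.0985]
(262, 374) [0.373  0.1195 0.0628]
(202, 420) [0.373  0.104  0.0838]
(622, 408) [0.373  0.235  0.0785]
(563, 415) [0.373  0.2162 0.0816]
(690, 425) [0.373 0.255 0.086]
(625, 372) [0.373  0.2381 0.0619]
```

View pics/w3y.png

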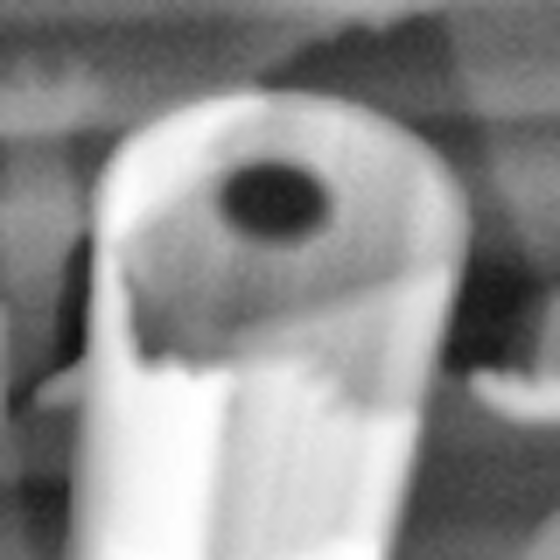

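Rod L's chord runs from (230,350) to (445,265) in the crop. So R's flat normal is about 77° from up towards +y, and L's about 29° from up towards +y. Next I do the clamp: back out, go over the lever, and take wrist pictures of the clamp and cradle.

```bash
python3 - <<'E'
from h import *
c=cam("wrist"); c["pose"]=[[0.007,0.955,0.297,0.424],[1.0,-0.006,-0.004,0.178],[-0.002,0.297,-0.955,0.385],[0,0,0,1]]
for p in [(247,33),(268,195),(388,30),(387,193)]: print(plane(c,*p,.085).round(4))
plan(.50,-.235,.38,3.14,0,False)
E
```

```text
[0.3733 0.1169 0.085 ]
[0.514  0.1268 0.085 ]
[0.3719 0.2339 0.085 ]
[0.5127 0.2405 0.085 ]
rot [-0.002  0.585 -0.002] rows 4.683108963785702 | then trans [-0.2508 -0.4168 -0.0564] rows 11.743643456020314 | trans before rot [-0.2406 -0.4164  0.0926]
```

```bash
python3 drive.py '[[0,0,0,0,0.117,0],[0,0,0,0,0.117,0],[0,0,0,0,0.117,0],[0,0,0,0,0.117,0],[0,0,0,0,0.117,0],[-0.018,-0.03,-0.004,0,0,0],[-0.018,-0.03,-0.004,0,0,0],[-0.018,-0.03,-0.004,0,0,0]]' >/dev/null
python3 drive.py '[[-0.018,-0.03,-0.004,0,0,0],[-0.018,-0.03,-0.004,0,0,0],[-0.018,-0.03,-0.004,0,0,0],[-0.018,-0.03,-0.004,0,0,0],[-0.018,-0.03,-0.004,0,0,0],[-0.018,-0.03,-0.004,0,0,0],[-0.018,-0.03,-0.004,0,0,0],[-0.018,-0.03,-0.004,0,0,0]]' >/dev/null
python3 drive.py '[[-0.018,-0.03,-0.004,0,0,0],[-0.018,-0.03,-0.004,0,0,0],[-0.018,-0.03,-0.004,0,0,0],[0,0,0,0,0,0]]' 0
python3 - <<'E'
from h import *
c=cam("wrist"); save(c,"w4.png"); np.save("w4.npy",c["pose"])
E
```

```text
time: 4.58
tool_pos: [0.4964, -0.2472, 0.3983]
tool_rot: [-3.128, 0.065, 3.128]
contact_force: [-1.8, 0.4, 0.3]
opening: 0.0693
grip_force: 0.0
```

View pics/w4.png

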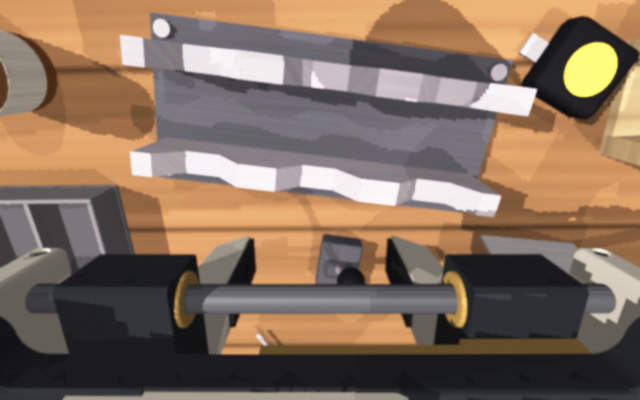

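The wrist view shows the near plate from (122,50) to (532,101) and the far plate from (133,163) to (498,205). The block top is at (340,258) and the ball at (348,277).

```bash
python3 - <<'E'
from h import *
c=cam("wrist"); t=cam("top"); c["pose"]=np.load("w4.npy")
P=[plane(c,*p,.083)[:2] for p in [(122,50),(532,101),(133,163),(498,205)]]
f=lambda a,b:(280+a/3.3,120+b/3.3)
Q=[plane(t,*f(*p),.083)[:2] for p in [(225,450),(690,517),(240,322),(700,386)]]
for X in (P,[Q[1],Q[0],Q[3],Q[2]]):
  X=np.array(X); print(X.round(3).tolist(),"c",X.mean(0).round(4),"yaw",[-np.arctan2(*(X[i+1]-X[i])).round(3) for i in (0,2)], np.linalg.norm(X[1]-X[0]),np.linalg.norm(X[3]-X[2]))
s=[(163,28),(499,72)]
print([plane(c,*p,.012).round(3) for p in s], [plane(t,*f(*p),.012).round(3) for p in [(233,300),(667,360),(652,550),(208,486)]])
print("block",plane(c,340,248,.025).round(3),"ball",plane(c,348,277,.1185).round(3), tri([ray(c,348,277),ray(t,*f(437,232))]), "blockt",plane(t,*f(415,195),.025).round(3))
bl=[plane(t,*f(*p),.025)[:2].round(4) for p in [(388,150),(450,158),(377,236)]]; print(bl)
E
```

```text
[[0.398, -0.412], [0.443, -0.07], [0.493, -0.424], [0.538, -0.082]] c [ 0.4677 -0.2471] yaw [np.float64(-0.131), np.float64(-0.131)] 0.34488765630291046 0.3446152206857934
[[0.398, -0.411], [0.442, -0.079], [0.492, -0.424], [0.534, -0.091]] c [ 0.4666 -0.2514] yaw [np.float64(-0.133), np.float64(-0.128)] 0.33488068681566396 0.3365196562504581
[array([ 0.373, -0.407,  0.012]), array([ 0.419, -0.067,  0.012])] [array([ 0.561, -0.093,  0.012]), array([ 0.518, -0.431,  0.012]), array([ 0.373, -0.411,  0.012]), array([ 0.418, -0.073,  0.012])]
block [ 0.616 -0.23   0.025] ball [ 0.593 -0.226  0.118] [ 0.59548205 -0.22703139  0.11654847] blockt [ 0.644 -0.234  0.025]
[array([ 0.6797, -0.214 ]), array([ 0.674 , -0.2628]), array([ 0.6109, -0.2039])]
```

```bash
python3 -c "
from h import *
plan(.555,-.221,.124,3.0)"
```

```text
rot [-0.005  0.06   0.13 ] rows 1.1438731679421597 | then trans [-0.0575  0.0294  0.1142] rows 3.1449155831472377 | trans before rot [-0.0539  0.0228  0.1174]
```

```bash
python3 drive.py '[[0,0,0,0,0.03,0.065],[0,0,0,0,0.03,0.065],[-0.029,0.015,0,0,0,0],[-0.029,0.015,0,0,0,0],[0,0,0.038,0,0,0],[0,0,0.038,0,0,0],[0,0,0.038,0,0,0],[0,0,0,0,0,0]]' 0
python3 -c "
from h import *
plan(.555,-.221,.124,3.0)
c=cam('wrist');save(c,'w5.png')"
```

```text
time: 5.4
tool_pos: [0.5533, -0.2184, 0.2763]
tool_rot: [-3.141, -0.012, 3.002]
contact_force: [-2.0, 0.4, -1.2]
opening: 0.0047
grip_force: 0.0
rot [-0.001 -0.012  0.002] rows 0.09924709692148627 | then trans [-0.002  -0.0024 -0.0067] rows 0.17636446870456543 | trans before rot [-0.0019 -0.0024 -0.0067]
```

```bash
python3 drive.py '[[-0.02,0,0,0,0,0],[-0.02,0,0,0,0,0],[-0.02,0,0,0,0,0],[-0.015,0,0,0,0,0],[-0.015,0,0,0,0,0],[-0.015,0,0,0,0,0],[0,0,0,0,0,0],[0,0,0,0,0,0]]'
python3 - <<'E'
from h import *
plan(.672,-.238,.124,3.0)
t=cam("top"); save(t,"top1.png");s=cam("side"); save(s,"s1.png")
cv2.imwrite("pics/c1.png",np.hstack([cv2.resize(t["image"][120:240,340:460,::-1],None,fx=3.3,fy=3.3),cv2.resize(s["image"][200:320,330:450,::-1],None,fx=3.3,fy=3.3)]))
E
```

```text
time: 6.12
tool_pos: [0.6599, -0.2351, 0.2862]
tool_rot: [-3.134, 0.004, 3.001]
contact_force: [-0.3, -0.0, -0.8]
opening: 0.0005
grip_force: 0.0
rot [-0.007  0.004  0.001] rows 0.06908195112426721 | then trans [-0.0124 -0.0011  0.0032] rows 0.3081152542637436 | trans before rot [-0.0124 -0.0011  0.0033]
```

View pics/c1.png

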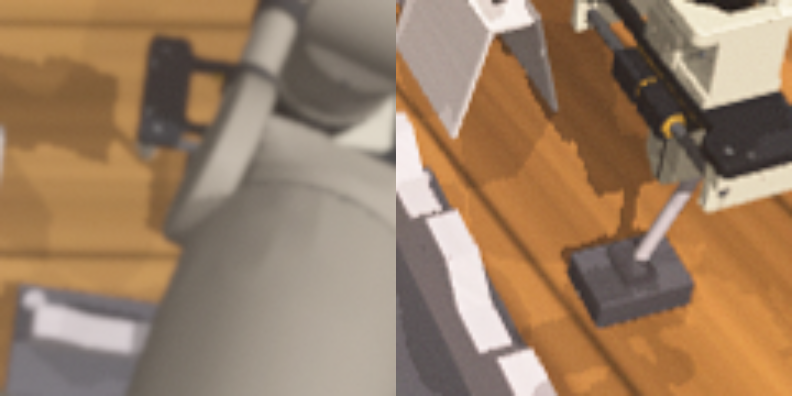

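The lever now leans away (side crop: pivot (635,255), bar up to (690,185)). I'll push a little further to the stop, retreat, then go towards rod R.

```bash
python3 drive.py '[[-0.012,0,0,0,0,0],[-0.006,0,0,0,0,0],[0,0,0,0,0,0],[0,0,0,0,0,0],[0,0,0,0,0,0]]'
python3 drive.py '[[0.03,0,0,0,0,0],[0.03,0,0,0,0,0],[0,0,-0.04,0,0,0],[0,0,-0.04,0,0,0],[0,0,-0.04,0,0,0],[0,0,0,0,0,0]]' 0.09
python3 - <<'E'
from h import *
s=cam("side"); save(s,"s2.png")
im=s["image"].astype(int); sub=im[180:310,340:480]; m=(sub.max(2)<50)
print("dark blobs",[ (x[0]+340,x[1]+180,a[4]) for x,a in zip(*(lambda r:(r[3],r[2]))(cv2.connectedComponentsWithStats(m.astype(np.uint8)))) if a[4]>30])
print("expected released", proj(s,(.697,-.241,.1185)),"value0.15",proj(s,(.6445+.0375,-.2335-.0055,.125)))
plan(.443,.1205,.20,np.pi+.06,np.deg2rad(-13))
E
```

```text
time: 6.63
tool_pos: [0.6756, -0.2376, 0.2844]
tool_rot: [-3.136, -0.005, 3.0]
contact_force: [-9.8, 3.8, 5.3]
opening: 0.0003
grip_force: 5.5
time: 7.13
tool_pos: [0.6178, -0.2288, 0.4142]
tool_rot: [-3.13, 0.016, 3.0]
contact_force: [0.4, -0.3, 1.3]
opening: 0.0359
grip_force: 0.0
dark blobs [(np.float64(409.9107936329377), np.float64(245.62050734012035), np.int32(17779)), (np.float64(356.2894736842105), np.float64(188.83552631578948), np.int32(152)), (np.float64(412.5), np.float64(188.2236842105263), np.int32(76)), (np.float64(399.4434782608696), np.float64(194.9391304347826), np.int32(115)), (np.float64(428.6734693877551), np.float64(245.12244897959184), np.int32(49))]
expected released (np.float64(429.31819583639873), np.float64(245.0178794555216)) value0.15 (np.float64(423.4904023088422), np.float64(244.4591482875672))
rot [-0.238  0.033 -0.199] rows 2.4949902837529914 | then trans [0.1535 0.3026 0.1265] rows 8.68402827265009 | trans before rot [0.2156 0.2866 0.0497]
```

The ball sits at (428.7,245.1) in the side view, and (429.3,245.0) was expected for fully released. Next is rod R.

```bash
cat >> h.py <<'E'
def pl(x,y,z,yaw,deg,back=0):
    """rod axis at x,y,z held 8 mm past the grasp point; back = stand-off along tool z"""
    l=np.deg2rad(deg); B=R.from_euler("z",yaw)*R.from_euler("x",np.pi+l)
    p=np.array([x,y,z])-B.apply([0,0,.167+back]); plan(*p,yaw,l,False)
E
python3 -c "
from h import *
pl(.443,.1205,.077,np.pi+.06,-13,.13)"
```

```text
rot [-0.238  0.033 -0.199] rows 2.4949902837529914 | then trans [0.1535 0.275  0.1084] rows 7.985617089053915 | trans before rot [0.2093 0.2561 0.0387]
```

```bash
python3 drive.py '[[0,0,0,-0.08,0.011,-0.066],[0,0,0,-0.08,0.011,-0.066],[0,0,0,-0.08,0.011,-0.066],[0.019,0.034,0,0,0,0],[0.019,0.034,0,0,0,0],[0.019,0.034,0,0,0,0],[0.019,0.034,0,0,0,0],[0.019,0.034,0,0,0,0]]' 0.092 >/dev/null
python3 drive.py '[[0.019,0.034,0,0,0,0],[0.019,0.034,0,0,0,0],[0.02,0.037,0,0,0,0],[0,0,0.036,0,0,0],[0,0,0.036,0,0,0],[0,0,0.036,0,0,0],[0,0,0,0,0,0],[0,0,0,0,0,0]]'
python3 -c "
from h import *
pl(.443,.1205,.077,np.pi+.06,-13,.0)
c=cam('wrist');save(c,'w6.png')"
```

```text
time: 8.52
tool_pos: [0.4472, 0.0542, 0.3631]
tool_rot: [2.906, -0.013, -3.082]
contact_force: [0.1, 0.2, 0.9]
opening: 0.0919
grip_force: 0.0
rot [ 0.009 -0.013 -0.004] rows 0.12938630400209658 | then trans [0.0003 0.0003 0.1267] rows 3.0389663417483597 | trans before rot [-0.0014 -0.0008  0.1267]
```

View pics/w6.png

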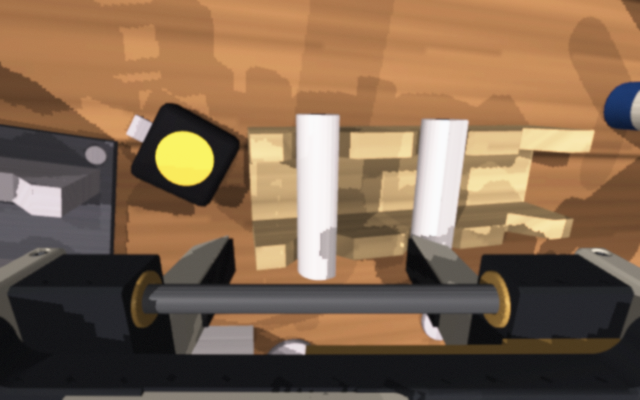

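Rod R is centred under the gripper (column 318), so I descend and grip.

```bash
python3 drive.py '[[0,0,0.033,0,0.006,0],[0,0,0.033,0,0.006,0],[0,0,0.033,0,0,0],[0,0,0.02,0,0,0],[0,0,0.008,0,0,0],[0,0,0,0,0,0],[0,0,0,0,0,0]]' 
python3 drive.py '[[0,0,0,0,0,0],[0,0,0,0,0,0],[0,0,0,0,0,0],[0,0,0,0,0,0],[0,0,0,0,0,0],[0,0,0,0,0,0],[0,0,0,0,0,0],[0,0,0,0,0,0]]' 0.03 40
python3 -c "
from h import *
pl(.443,.1205,.077,np.pi+.06,-13,.0)"
```

```text
time: 9.15
tool_pos: [0.4452, 0.083, 0.2419]
tool_rot: [2.907, -0.018, -3.08]
contact_force: [0.4, 0.4, 0.5]
opening: 0.0918
grip_force: 0.0
time: 9.82
tool_pos: [0.444, 0.0835, 0.2404]
tool_rot: [2.906, -0.021, -3.08]
contact_force: [0.5, 0.2, 0.5]
opening: 0.043
grip_force: 0.0
rot [ 0.008 -0.021 -0.003] rows 0.18166404856159082 | then trans [-0.0012 -0.0007  0.0005] rows 0.03532705996442116 | trans before rot [-0.0012 -0.0007  0.0005]
```

```bash
python3 drive.py '[[0,0,0,0,0,0],[0,0,0,0,0,0],[0,0,0,0,0,0],[0,0,0,0,0,0],[0,0,0,0,0,0],[0,0,0,0,0,0]]' 0.03 40 
python3 drive.py '[[0,0,-0.03,0,0,0],[0,0,-0.03,0,0,0],[0,0,-0.03,0,0,0],[0,0,-0.03,0,0,0],[0,0,-0.03,0,0,0],[0,0,0,0,0,0]]'
python3 - <<'E'
from h import *
pl(.482,-.136,.20,np.pi-.13,-13)
pl(.482,-.136,.20,np.pi-.13,45)
c=cam("wrist"); save(c,"w7.png")
E
```

```text
time: 10.32
tool_pos: [0.4441, 0.0818, 0.2403]
tool_rot: [2.91, -0.021, -3.079]
contact_force: [-2.0, -14.1, 2.8]
opening: 0.0344
grip_force: 40.0
time: 10.82
tool_pos: [0.4503, 0.0479, 0.3909]
tool_rot: [2.909, -0.012, -3.081]
contact_force: [1.6, -1.0, -3.6]
opening: 0.0341
grip_force: 39.9
rot [ 0.005 -0.055  0.183] rows 1.5294016575739866 | then trans [-0.0553 -0.2166 -0.0211] rows 5.38422516052983 | trans before rot [-0.0137 -0.2228 -0.0241]
rot [1.014 0.042 0.195] rows 8.268346375737439 | then trans [-0.0553  0.0089  0.094 ] rows 2.6232663714755633 | trans before rot [-0.0438 -0.0843  0.0542]
```

View pics/w7.png

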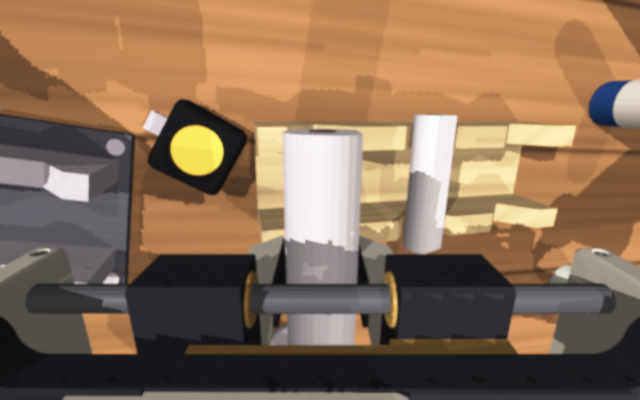

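Rod R is held flat to the pad (opening 34.4 mm). I turn it to lean +45° and carry it to groove_2.

```bash
python3 drive.py '[[0,0,0,0.113,0.005,0.0217],[0,0,0,0.113,0.005,0.0217],[0,0,0,0.113,0.005,0.0217],[0,0,0,0.113,0.005,0.0217],[0,0,0,0.113,0.005,0.0217],[0,0,0,0.113,0.005,0.0217],[0,0,0,0.113,0.005,0.0217],[0,0,0,0.113,0.005,0.0217]]'
python3 drive.py '[[0,0,0,0.113,0.005,0.0217],[-0.019,0.003,0,0,0,0],[-0.019,0.003,0,0,0,0],[-0.018,0.003,0,0,0,0],[0,0,0,0,0,0],[0,0,0,0,0,0]]'
python3 - <<'E'
from h import *
pl(.482,-.136,.12,np.pi-.13,45)
print(robot.observe()["qpos"].round(2))
E
```

```text
time: 11.53
tool_pos: [0.4488, 0.0494, 0.3842]
tool_rot: [-2.462, -0.025, 3.032]
contact_force: [-0.4, 0.0, -4.8]
opening: 0.035
grip_force: 4.0
time: 12.03
tool_pos: [0.5055, 0.0481, 0.3765]
tool_rot: [-2.354, -0.016, 3.012]
contact_force: [-0.8, -1.0, -3.4]
opening: 0.0343
grip_force: 40.0
rot [-0.002 -0.011  0.012] rows 0.13253697170602263 | then trans [-0.0005  0.0501  0.1456] rows 3.6935002749303614 | trans before rot [-0.0028  0.0505  0.1455]
[ 0.13  0.43  1.59 -0.76  1.44 -1.09]
```

```bash
python3 - <<'E'
from h import *
c=cam("wrist"); save(c,"w8.png")
for f in ("w7.png","w8.png"):
    im=cv2.imread("pics/"+f).astype(int); hsv=cv2.cvtColor(im.astype(np.uint8),cv2.COLOR_BGR2HSV)
    m=(hsv[:250,270:375,1]<30)&(hsv[:250,270:375,2]>90)
    print(f,[(r,(np.where(m[r])[0].min()+270,np.where(m[r])[0].max()+270) if m[r].any() else None) for r in range(100,250,12)])
E
```

```text
w7.png [(100, None), (112, None), (124, None), (136, (np.int64(284), np.int64(361))), (148, (np.int64(284), np.int64(360))), (160, (np.int64(284), np.int64(360))), (172, (np.int64(284), np.int64(360))), (184, (np.int64(284), np.int64(359))), (196, (np.int64(285), np.int64(359))), (208, (np.int64(285), np.int64(359))), (220, (np.int64(285), np.int64(358))), (232, (np.int64(286), np.int64(357))), (244, (np.int64(273), np.int64(374)))]
w8.png [(100, (np.int64(274), np.int64(368))), (112, (np.int64(275), np.int64(367))), (124, (np.int64(270), np.int64(374))), (136, (np.int64(275), np.int64(374))), (148, (np.int64(275), np.int64(366))), (160, (np.int64(276), np.int64(374))), (172, (np.int64(270), np.int64(374))), (184, (np.int64(270), np.int64(374))), (196, (np.int64(281), np.int64(374))), (208, (np.int64(284), np.int64(374))), (220, (np.int64(284), np.int64(374))), (232, (np.int64(284), np.int64(357))), (244, (np.int64(270), np.int64(374)))]
```

View pics/w8.png

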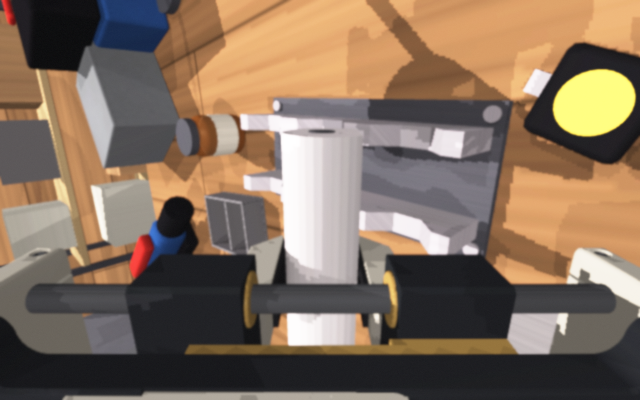

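The rod is unchanged in the hand (end at row 130, columns 283-362). I'll move it above groove_2.

```bash
python3 drive.py '[[-0.001,0.025,0.036,0,-0.005,0.006],[0,0.025,0.036,0,-0.005,0.006],[0,0,0.037,0,0,0],[0,0,0.037,0,0,0],[0,0,0,0,0,0],[0,0,0,0,0,0]]'
python3 - <<'E'
from h import *
pl(.482,-.136,.079,np.pi-.13,45)
s=robot.observe();print(s["qpos"].round(2))
c=cam("wrist"); o,d=ray(c,321,131); A=R.from_euler("xyz",s["tool_rot"]).inv(); o=A.apply(o-s["tool_pos"]); d=A.apply(d)
print("rod end tool", (o+d*(.167-o[2])/d[2]).round(4))
E
```

```text
time: 12.58
tool_pos: [0.4958, -0.02, 0.2434]
tool_rot: [-2.353, -0.001, 3.008]
contact_force: [0.6, 0.6, -1.6]
opening: 0.0341
grip_force: 40.0
rot [-0.003 -0.003 -0.002] rows 0.03496277016144827 | then trans [-0.0013  0.0336  0.0319] rows 1.1118618909857156 | trans before rot [-0.0013  0.0337  0.0318]
[ 0.    0.58  1.79 -0.9   1.12 -0.88]
rod end tool [0.0652 0.0002 0.167 ]
```

```bash
python3 drive.py '[[0.003,0.012,0.011,0,0,0],[0,0.008,0.008,0,0,0],[0,0.006,0.006,0,0,0],[0,0.004,0.004,0,0,0],[0,0.002,0.002,0,0,0],[0,0,0,0,0,0],[0,0,0,0,0,0]]'
python3 - <<'E'
from h import *
pl(.482,-.136,.079,np.pi-.13,45)
s=robot.observe();print(s["qpos"].round(2))
E
```

```text
time: 13.22
tool_pos: [0.4947, -0.018, 0.2009]
tool_rot: [-2.353, 0.005, 3.011]
contact_force: [0.1, 1.6, -0.6]
opening: 0.0339
grip_force: 40.0
rot [-0.003  0.003 -0.004] rows 0.04651870780382981 | then trans [-0.0027  0.0023  0.0031] rows 0.11327446004184602 | trans before rot [-0.0027  0.0024  0.0031]
[ 0.01  0.65  1.82 -0.94  1.06 -0.78]
```

```bash
for i in 1 2; do python3 drive.py '[[0,0.0015,0.0015,0,0,0],[0,0.0015,0.0015,0,0,0],[0,0,0,0,0,0],[0,0,0,0,0,0]]'; python3 -c "
from h import *
pl(.482,-.136,.08,np.pi-.13,45)"; done
```

```text
time: 13.55
tool_pos: [0.4947, -0.018, 0.1998]
tool_rot: [-2.348, 0.008, 3.009]
contact_force: [-5.8, 8.8, 26.3]
opening: 0.0342
grip_force: 40.1
rot [-0.008  0.004 -0.007] rows 0.09169559629129591 | then trans [-0.0027  0.0008  0.0016] rows 0.07723951819780824 | trans before rot [-0.0027  0.0009  0.0016]
time: 13.88
tool_pos: [0.4947, -0.019, 0.1979]
tool_rot: [-2.342, 0.009, 3.008]
contact_force: [-10.4, 7.1, 42.8]
opening: 0.035
grip_force: 40.6
rot [-0.015  0.004 -0.009] rows 0.1382338316099145 | then trans [-0.0026  0.0002 -0.0004] rows 0.06232734119427699 | trans before rot [-0.0026  0.0002 -0.0004]
```

```bash
python3 drive.py '[[0,-0.001,-0.001,0,0,0],[0,0,0,0,0,0],[0,0,0,0,0,0],[0,0,0,0,0,0],[0,0,0,0,0,0],[0,0,0,0,0,0],[0,0,0,0,0,0],[0,0,0,0,0,0]]' 0.092 >/dev/null
python3 drive.py '[[0,0,0,0,0,0],[0,0,-0.03,0,0,0],[0,0,-0.03,0,0,0],[0,0,-0.03,0,0,0],[0,0,-0.03,0,0,0],[0,0,0,0,0,0]]'
python3 - <<'E'
from h import *
g=(.482-.070,-.136+.0092)
# camera pose like w3: TCP about 0.13 behind rod end, pitched
plan(g[0]-.13,g[1],.322,np.pi-.13,0,False)
E
```

```text
time: 15.05
tool_pos: [0.5066, 0.069, 0.2817]
tool_rot: [-2.356, 0.011, 3.013]
contact_force: [0.4, 0.6, 0.4]
opening: 0.0918
grip_force: 0.0
rot [-0.786  0.011 -0.003] rows 6.289218009862508 | then trans [ 0.1973 -0.2233 -0.0403] rows 7.210076457899795 | trans before rot [ 0.1972 -0.1876  0.1277]
```

```bash
python3 drive.py '[[0,0,0,-0.112,0,0],[0,0,0,-0.112,0,0],[0,0,0,-0.112,0,0],[0,0,0,-0.112,0,0],[0,0,0,-0.112,0,0],[0,0,0,-0.112,0,0],[0,0,0,-0.112,0,0],[0.028,-0.032,-0.006,0,0,0]]' >/dev/null
python3 drive.py '[[0.028,-0.032,-0.006,0,0,0],[0.028,-0.032,-0.006,0,0,0],[0.028,-0.032,-0.006,0,0,0],[0.028,-0.032,-0.006,0,0,0],[0.028,-0.032,-0.006,0,0,0],[0.028,-0.032,-0.006,0,0,0],[0,0,0,0,-0.116,0],[0,0,0,0,-0.116,0]]' >/dev/null
python3 drive.py '[[0,0,0,0,-0.116,0],[0,0,0,0,-0.116,0],[0,0,0,0,-0.116,0],[0,0,0,0,0,0]]'
cat >> h.py <<'E'
def face(c,ex,ey,yaw,f):
    """rectify the rod's near end face (centre ex,ey) to 0.25 mm pixels, y right, z up"""
    n=np.arange(-32,32.01,.25)/1000; Y,Z=np.meshgrid(n,.080-n)
    uv=np.array([proj(c,(ex-np.sin(yaw)*y,ey+np.cos(yaw)*y,z)) for y,z in zip(Y.ravel(),Z.ravel())],np.float32).reshape(*Y.shape,2)
    im=cv2.remap(c["image"],uv[...,0],uv[...,1],cv2.INTER_CUBIC); cv2.imwrite("pics/"+f,im[...,::-1]); return im
E
python3 - <<'E'
from h import *
c=cam("wrist"); save(c,"w9.png"); yaw=-.13
im=face(c,.482-.070+.004,-.136+.009,yaw,"f9.png"); print(proj(c,(.416,-.127,.08)))
cv2.imwrite("pics/f9v.png",np.hstack([cv2.resize(im[...,::-1],(400,400)),cv2.resize(c["image"][0:200,240:440,::-1],(400,400))]))
E
```

```text
time: 16.72
tool_pos: [0.2877, -0.1233, 0.3181]
tool_rot: [3.138, 0.534, 3.011]
contact_force: [-0.9, 0.5, -0.9]
opening: 0.092
grip_force: 0.0
(np.float64(334.8752767851049), np.float64(187.0406852949715))
```

View pics/f9v.png

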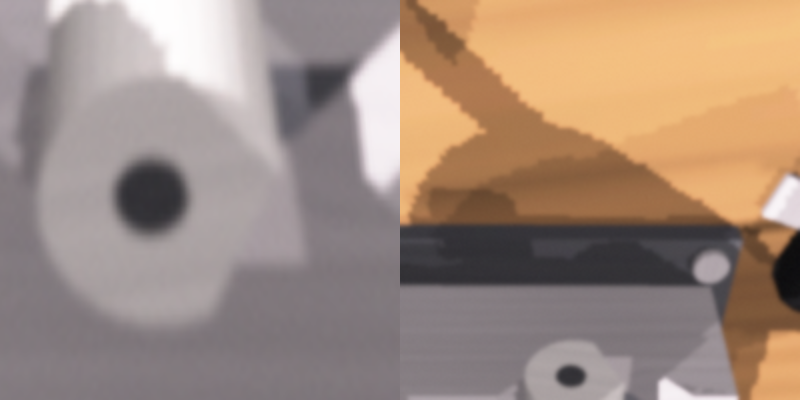

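The rectified end face has its hole at (150,197) and its chord from (278,178) to (215,320). So the rod rolled back to about 114°, 8 mm to -y against the V side. I regrasp there with lean -24°.

```bash
python3 drive.py '[[0,0,0,0,0.107,0],[0,0,0,0,0.107,0],[0,0,0,0,0.107,0],[0,0,0,0,0.107,0],[0,0,0,0,0.107,0],[0,0,0,-0.105,0,0],[0,0,0,-0.105,0,0],[0,0,0,-0.105,0,0]]' 
python3 drive.py '[[0,0,0,-0.105,0,0],[0,0,0,0,0,0]]' 
python3 - <<'E'
from h import *
pl(.4844,-.1441,.0805,np.pi-.13,-24,.12)
E
```

```text
time: 17.43
tool_pos: [0.2888, -0.1234, 0.3186]
tool_rot: [2.821, 0.017, 3.017]
contact_force: [0.1, -1.1, 0.2]
opening: 0.0918
grip_force: 0.0
time: 17.6
tool_pos: [0.2885, -0.124, 0.318]
tool_rot: [2.716, 0.015, 3.015]
contact_force: [-1.1, -0.5, 0.7]
opening: 0.0921
grip_force: 0.0
rot [0.007 0.012 0.009] rows 0.13571402132295315 | then trans [-0.1969 -0.0916 -0.0678] rows 5.454560995483315 | trans before rot [-0.1969 -0.0929 -0.066 ]
```

```bash
python3 drive.py '[[0,0,-0.034,0,0,0],[0,0,-0.034,0,0,0],[-0.033,-0.0155,0,0,0,0],[-0.033,-0.0155,0,0,0,0],[-0.033,-0.0155,0,0,0,0],[-0.033,-0.0155,0,0,0,0],[-0.033,-0.0155,0,0,0,0],[-0.033,-0.0155,0,0,0,0]]' >/dev/null
python3 drive.py '[[0,0,0.03,0,0,0],[0,0,0.03,0,0,0],[0,0,0,0,0,0],[0,0,0,0,0,0]]' 
python3 - <<'E'
from h import *
pl(.4844,-.1441,.0805,np.pi-.13,-24)
print(robot.observe()["qpos"].round(2))
E
```

```text
time: 18.6
tool_pos: [0.4748, -0.2345, 0.2911]
tool_rot: [2.719, 0.016, 3.017]
contact_force: [-0.2, -0.2, 0.9]
opening: 0.0919
grip_force: 0.0
rot [0.004 0.013 0.012] rows 0.14118680046284 | then trans [ 0.0022 -0.0026  0.0624] rows 1.4985535312048526 | trans before rot [ 0.003  -0.0028  0.0624]
[-0.7   0.52  1.63  0.38  1.25 -2.32]
```

```bash
python3 drive.py '[[0.002,-0.002,0.025,0,0.01,0.01],[0,0,0.02,0,0,0],[0,0,0.012,0,0,0],[0,0,0.005,0,0,0],[0,0,0,0,0,0],[0,0,0,0,0,0]]'
python3 -c "
from h import *
pl(.4844,-.1441,.0805,np.pi-.13,-24)"
python3 drive.py '[[0,0,0,0,0,0],[0,0,0,0,0,0],[0,0,0,0,0,0],[0,0,0,0,0,0],[0,0,0,0,0,0],[0,0,0,0,0,0],[0,0,0,0,0,0],[0,0,0,0,0,0]]' 0.03 40 >/dev/null
python3 drive.py '[[0,0,0,0,0,0],[0,0,0,0,0,0],[0,0,0,0,0,0],[0,0,0,0,0,0],[0,0,0,0,0,0],[0,0,0,0,0,0],[0,0,0,0,0,0],[0,0,0,0,0,0]]'
```

```text
time: 19.1
tool_pos: [0.4772, -0.2121, 0.2362]
tool_rot: [2.719, 0.011, 3.012]
contact_force: [-0.2, 0.3, 0.6]
opening: 0.0917
grip_force: 0.0
rot [0.004 0.01  0.004] rows 0.09160096585448765 | then trans [ 0.0017 -0.0009  0.0031] rows 0.08669240127221038 | trans before rot [ 0.0017 -0.0009  0.003 ]
time: 20.43
tool_pos: [0.4769, -0.2114, 0.2347]
tool_rot: [2.717, 0.009, 3.012]
contact_force: [0.4, -0.6, -0.2]
opening: 0.039
grip_force: 40.0
```

```bash
python3 drive.py '[[0,0,-0.03,0,0,0],[0,0,-0.03,0,0,0],[0,0,-0.03,0,0,0],[0,0,-0.03,0,0,0],[0,0,-0.03,0,0,0],[0,0,0,0.115,0,0],[0,0,0,0.115,0,0],[0,0,0,0.115,0,0]]'
python3 drive.py '[[0,0,0,0.115,0,0],[0,0,0,0.115,0,0],[0,0,0,0.115,0,0],[0,0,0,0.115,0,0],[0,0,0,0.115,0,0],[0,0,0,0.115,0,0],[0,0,0,0.115,0,0],[0,0,0,0,0,0]]'
python3 - <<'E'
from h import *
pl(.482,-.136,.13,np.pi-.13,42)
s=robot.observe();print(s["qpos"].round(2))
c=cam("wrist"); save(c,"w10.png")
im=c["image"]; hsv=cv2.cvtColor(im,cv2.COLOR_RGB2HSV)
g=cv2.cvtColor(im,cv2.COLOR_RGB2GRAY)
# dark hole near (320,131)
sub=g[105:160,290:350]; m=(sub<75).astype(np.uint8); n,l,st,ce=cv2.connectedComponentsWithStats(m); print([(x+290,y+105,a[4]) for (x,y),a in zip(ce[1:],st[1:]) if a[4]>8])
E
```

```text
time: 21.1
tool_pos: [0.4673, -0.273, 0.3714]
tool_rot: [3.067, 0.01, 3.011]
contact_force: [0.0, -1.0, -3.6]
opening: 0.0389
grip_force: 40.0
time: 21.77
tool_pos: [0.4675, -0.2715, 0.3702]
tool_rot: [-2.413, 0.006, 3.014]
contact_force: [0.6, 0.7, -3.9]
opening: 0.039
grip_force: 40.0
rot [ 0.005  0.006 -0.003] rows 0.06558751843479739 | then trans [ 0.0032  0.262  -0.0797] rows 6.56738605905059 | trans before rot [ 0.0034  0.2623 -0.0785]
[-0.51  0.39  1.67 -0.85  0.97 -1.49]
[]
```

```bash
python3 drive.py '[[0,0.037,-0.016,0,0,0],[0,0.037,-0.016,0,0,0],[0,0.037,-0.016,0,0,0],[0,0.037,-0.016,0,0,0],[0.003,0.037,-0.015,0,0,0],[0,0.037,0,0,0,0],[0,0.037,0,0,0,0],[0,0,0,0,0,0]]'
python3 - <<'E'
from h import *
pl(.482,-.136,.080,np.pi-.13,42)
s=robot.observe();print(s["qpos"].round(2))
c=cam("wrist"); save(c,"w11.png"); g=cv2.cvtColor(c["image"],cv2.COLOR_RGB2GRAY)
print(g[100:170:5,320], g[100:170:5,300],g[100:170:5,340])
E
```

```text
time: 22.48
tool_pos: [0.4969, -0.0241, 0.2542]
tool_rot: [-2.424, 0.001, 3.013]
contact_force: [-0.6, 1.1, -3.3]
opening: 0.039
grip_force: 40.0
rot [0.015 0.002 0.001] rows 0.12173249254345155 | then trans [0.0003 0.0327 0.038 ] rows 1.202697897115562 | trans before rot [0.0003 0.0321 0.0385]
[-0.02  0.55  1.78 -0.83  1.09 -0.95]
[121 126 105 213 228 228 228 228 227 227 228 227 227 228] [122 124 158 243 249 249 249 249 250 250 250 250 250 250] [ 63  67 104 194 196 197 197 196 196 196 196 196 195 197]
```

```bash
python3 drive.py '[[-0.003,0.015,0.018,0.01,0,0],[0,0.011,0.012,0,0,0],[0,0.005,0.006,0,0,0],[0,0.002,0.002,0,0,0],[0,0.001,0.0015,0,0,0],[0,0,0,0,0,0],[0,0,0,0,0,0]]'
python3 -c "
from h import *
pl(.482,-.136,.080,np.pi-.13,42)"
python3 drive.py '[[0,0.0012,0.0015,0,0,0],[0,0.0012,0.0015,0,0,0],[0,0,0,0,0,0],[0,0,0,0,0,0]]'
python3 -c "
from h import *
pl(.482,-.136,.075,np.pi-.13,42)"
```

```text
time: 23.12
tool_pos: [0.5012, -0.0299, 0.2076]
tool_rot: [-2.407, 0.011, 3.011]
contact_force: [-0.0, 0.8, -2.7]
opening: 0.0387
grip_force: 40.0
rot [-0.002  0.008 -0.007] rows 0.08786519717460574 | then trans [ 0.0052  0.0053 -0.0002] rows 0.1795615776897205 | trans before rot [ 0.0053  0.0053 -0.0002]
time: 23.45
tool_pos: [0.5012, -0.0296, 0.2048]
tool_rot: [-2.404, 0.012, 3.012]
contact_force: [-2.0, 4.7, 11.0]
opening: 0.0393
grip_force: 40.0
rot [-0.005  0.009 -0.007] rows 0.10161809313420252 | then trans [0.0052 0.0066 0.0018] rows 0.2062467755049845 | trans before rot [0.0053 0.0066 0.0017]
```

```bash
python3 drive.py '[[0.003,0.002,-0.003,0,0,0],[0,0.001,0,0,0,0],[0,0,0,0,0,0],[0,0,0,0,0,0]]'
python3 drive.py '[[0,0.0013,0.0015,0,0,0],[0,0.0013,0.0015,0,0,0],[0,0.0007,0.0008,0,0,0],[0,0,0,0,0,0],[0,0,0,0,0,0]]'
python3 -c "
from h import *
pl(.482,-.136,.075,np.pi-.13,42)"
python3 drive.py '[[0,0.001,0.001,0,0,0],[0,0.001,0.001,0,0,0],[0,0,0,0,0,0],[0,0,0,0,0,0]]'
python3 -c "
from h import *
pl(.482,-.136,.075,np.pi-.13,42)"
```

```text
time: 23.78
tool_pos: [0.4984, -0.0252, 0.2028]
tool_rot: [-2.407, 0.009, 3.012]
contact_force: [-0.7, -0.0, -4.1]
opening: 0.0387
grip_force: 40.0
time: 24.2
tool_pos: [0.4986, -0.0251, 0.2008]
tool_rot: [-2.402, 0.012, 3.011]
contact_force: [-5.9, 9.6, 24.5]
opening: 0.0389
grip_force: 40.0
rot [-0.007  0.009 -0.008] rows 0.10782338516232488 | then trans [0.0021 0.0008 0.0015] rows 0.06413262835102863 | trans before rot [0.0021 0.0008 0.0015]
time: 24.53
tool_pos: [0.4987, -0.0252, 0.1998]
tool_rot: [-2.398, 0.013, 3.011]
contact_force: [-9.8, 13.7, 37.6]
opening: 0.0386
grip_force: 40.0
rot [-0.01   0.009 -0.009] rows 0.133388624953969 | then trans [0.0022 0.0003 0.0007] rows 0.05509683297840014 | trans before rot [0.0022 0.0002 0.0007]
```

Contact came at the home height (about 76 mm with the known +1.5 mm bias). I release, and regrip upright to carry the rod to groove_0.

```bash
python3 drive.py '[[0,-0.001,-0.001,0,0,0],[0,0,0,0,0,0],[0,0,0,0,0,0],[0,0,0,0,0,0],[0,0,0,0,0,0],[0,0,0,0,0,0],[0,0,0,0,0,0],[0,0,0,0,0,0]]' 0.092 >/dev/null
python3 drive.py '[[0,0,0,0,0,0],[0,0,-0.03,0,0,0],[0,0,-0.03,0,0,0],[0,0,-0.03,0,0,0],[0,0,-0.03,0,0,0],[0,0,0,-0.12,0,0],[0,0,0,-0.12,0,0],[0,0,0,-0.12,0,0]]' >/dev/null
python3 drive.py '[[0,0,0,-0.12,0,0],[0,0,0,-0.12,0,0],[0,0,0,-0.12,0,0],[0,0,0,0,0,0],[0,0,0,0,0,0]]'
python3 - <<'E'
from h import *
pl(.482,-.135,.076,np.pi-.13,0,.11)
E
```

```text
time: 26.28
tool_pos: [0.5079, 0.0538, 0.2855]
tool_rot: [-3.123, 0.009, 3.011]
contact_force: [-0.3, 0.6, -0.3]
opening: 0.0919
grip_force: 0.0
rot [-0.019  0.009 -0.001] rows 0.16743257906980183 | then trans [ 0.0012 -0.1906 -0.0675] rows 4.84884815832446 | trans before rot [ 0.0004 -0.1918 -0.0639]
```

```bash
python3 drive.py '[[0,0,-0.034,-0.01,0,0],[0,0,-0.034,-0.009,0,0],[0,-0.038,0,0,0,0],[0,-0.038,0,0,0,0],[0,-0.038,0,0,0,0],[0,-0.038,0,0,0,0],[0,-0.038,0,0,0,0],[0,0,0,0,0,0]]'
python3 drive.py '[[0,0,0.036,0,0,0],[0,0,0.036,0,0,0],[0,0,0.02,0,0,0],[0,0,0,0,0,0],[0,0,0,0,0,0]]'
python3 -c "
from h import *
pl(.482,-.135,.076,np.pi-.13,0)"
```

```text
time: 26.95
tool_pos: [0.4823, -0.1381, 0.3526]
tool_rot: [-3.139, 0.008, 3.007]
contact_force: [-0.2, -0.5, 0.3]
opening: 0.0918
grip_force: 0.0
time: 27.37
tool_pos: [0.4839, -0.1322, 0.2602]
tool_rot: [3.139, 0.006, 3.013]
contact_force: [0.2, -0.0, 0.8]
opening: 0.092
grip_force: 0.0
rot [0.002 0.006 0.002] rows 0.0531471266112615 | then trans [ 0.0016 -0.0031  0.0172] rows 0.4215645508458763 | trans before rot [ 0.0017 -0.0031  0.0172]
```

```bash
python3 drive.py '[[0.001,-0.003,0.01,0,0.005,0],[0,0,0.007,0,0,0],[0,0,0,0,0,0],[0,0,0,0,0,0],[0,0,0,0,0,0],[0,0,0,0,0,0],[0,0,0,0,0,0],[0,0,0,0,0,0]]' 0.03 40 >/dev/null
python3 drive.py '[[0,0,0,0,0,0],[0,0,0,0,0,0],[0,0,0,0,0,0],[0,0,0,0,0,0],[0,0,0,0,0,0],[0,0,0,0,0,0],[0,0,0,0,0,0],[0,0,0,0,0,0]]'
python3 drive.py '[[0,0,-0.03,0,0,0],[0,0,-0.03,0,0,0],[0,0,-0.03,0,0,0],[0,0,-0.03,0,0,0],[0,0,0,0,0,0],[0,0,0,0,0,0]]'
python3 -c "
from h import *
pl(.452,-.364,.12,np.pi-.13,0)"
```

```text
time: 28.7
tool_pos: [0.4827, -0.1357, 0.2439]
tool_rot: [3.138, 0.005, 3.012]
contact_force: [-0.3, -2.1, 2.9]
opening: 0.0386
grip_force: 40.0
time: 29.2
tool_pos: [0.482, -0.1357, 0.3643]
tool_rot: [3.138, 0.006, 3.012]
contact_force: [-0.7, 1.2, -3.6]
opening: 0.0393
grip_force: 40.0
rot [0.004 0.006 0.   ] rows 0.056493648509238346 | then trans [ 2.000e-04 -2.302e-01  7.730e-02] rows 5.82404961680274 | trans before rot [ 0.0007 -0.2305  0.0764]
```

```bash
python3 drive.py '[[0,-0.0384,0,0,0,0],[0,-0.0384,0,0,0,0],[0,-0.0384,0,0,0,0],[0,-0.0384,0,0,0,0],[0,-0.0384,0,0,0,0],[0,-0.0384,0,0,0,0],[0,0,0.038,0,0,0],[0,0,0.038,0,0,0]]' >/dev/null
python3 drive.py '[[0,0,0,0,0,0],[0,0,0,0,0,0]]'
python3 - <<'E'
from h import *
pl(.452,-.364,.08,np.pi-.13,0)
s=robot.observe()
c=cam("wrist"); save(c,"w12.png"); g=cv2.cvtColor(c["image"],cv2.COLOR_RGB2GRAY)
print(g[100:150:4,300],g[100:150:4,335])
A=R.from_euler("xyz",s["tool_rot"]).inv()
for v in (110,130):
  o,d=ray(c,321,v); o=A.apply(o-s["tool_pos"]); d=A.apply(d); print(v,(o+d*(.147-o[2])/d[2]).round(4))
E
```

```text
time: 30.03
tool_pos: [0.4518, -0.3633, 0.2834]
tool_rot: [3.132, -0.003, 3.012]
contact_force: [0.8, -0.7, -2.7]
opening: 0.0388
grip_force: 40.0
rot [ 0.01  -0.003  0.   ] rows 0.08186533299822812 | then trans [-0.0003 -0.0007  0.0364] rows 0.872179812774825 | trans before rot [-0.0004 -0.001   0.0364]
[110 107 106 107 157 250 255 255 255 255 255 255 255] [108 107 107 105 137 237 253 253 253 253 253 253 253]
110 [0.075  0.0009 0.147 ]
130 [0.0676 0.0009 0.147 ]
```

```bash
python3 drive.py '[[-0.002,-0.001,0.02,0.01,0,0],[0,0,0.01,0,0,0],[0,0,0.005,0,0,0],[0,0,0.002,0,0,0],[0,0,0,0,0,0],[0,0,0,0,0,0]]'
python3 drive.py '[[0,0,0.0015,0,0,0],[0,0,0.0015,0,0,0],[0,0,0.001,0,0,0],[0,0,0,0,0,0],[0,0,0,0,0,0]]'
python3 -c "
from h import *
pl(.452,-.364,.075,np.pi-.13,0)"
```

```text
time: 30.58
tool_pos: [0.4549, -0.3655, 0.2509]
tool_rot: [-3.135, 0.006, 3.012]
contact_force: [0.4, 0.4, -3.4]
opening: 0.039
grip_force: 40.0
time: 31.0
tool_pos: [0.4546, -0.3655, 0.2459]
tool_rot: [-3.136, 0.004, 3.012]
contact_force: [0.1, -0.0, -3.6]
opening: 0.0389
grip_force: 40.0
rot [-0.006  0.004  0.   ] rows 0.05972985657521498 | then trans [0.0028 0.0011 0.0039] rows 0.11798340678482096 | trans before rot [0.0028 0.0011 0.0039]
```

```bash
python3 drive.py '[[0.002,0,0.0015,0,0,0],[0,0,0.0015,0,0,0],[0,0,0,0,0,0],[0,0,0,0,0,0]]'
python3 drive.py '[[0,0,0.001,0,0,0],[0,0,0,0,0,0],[0,0,0,0,0,0]]'
```

```text
time: 31.33
tool_pos: [0.4527, -0.3652, 0.2442]
tool_rot: [-3.135, 0.005, 3.012]
contact_force: [-2.3, 2.2, 5.9]
opening: 0.0393
grip_force: 40.0
time: 31.58
tool_pos: [0.4526, -0.3651, 0.2441]
tool_rot: [-3.134, 0.006, 3.012]
contact_force: [-4.4, 4.9, 12.5]
opening: 0.039
grip_force: 40.0
```

```bash
python3 drive.py '[[0,0,0,0,0,0],[0,0,0,0,0,0],[0,0,0,0,0,0],[0,0,0,0,0,0],[0,0,0,0,0,0],[0,0,0,0,0,0],[0,0,0,0,0,0],[0,0,0,0,0,0]]' 0.092 >/dev/null
python3 drive.py '[[0,0,0,0,0,0],[0,0,-0.036,0,0,0],[0,0,-0.036,0,0,0],[0,0,-0.03,0,0,0],[0.035,0,0,0,-0.1,0],[0.035,0,0,0,-0.1,0],[0.035,0,0,0,-0.1,0],[0.035,0,0,0,-0.1,0]]' >/dev/null
python3 drive.py '[[0.035,0,0,0,-0.1,0],[0.02,0,0,0,0,0],[0,0,0,0,0,0],[0,0,0,0,0,0]]'
cat >> h.py <<'E'
def flat(c,ex,ey,yaw,f):
    im=face(c,ex,ey,yaw,f); g=cv2.cvtColor(im,cv2.COLOR_RGB2GRAY)
    h=(g<100).astype(np.uint8); n,l,st,ce=cv2.connectedComponentsWithStats(h)
    k=[i for i in range(1,n) if 200<st[i][4]<1500]; k=min(k,key=lambda i:np.hypot(*(ce[i]-128)))
    cx,cy=ce[k]; print("hole dy mm",round((cx-128)/4,1),"z mm",round(80+(128-cy)/4,1),"area",st[k][4])
    P=cv2.warpPolar(cv2.GaussianBlur(g,(5,5),0),(112,72),(cx,cy),112,cv2.WARP_POLAR_LINEAR).astype(int)
    # face brightness vs radius: first big change beyond 10 mm
    out=[]
    for a in range(72):
        r=P[a]; d=np.abs(r[46:100]-r[42:96]); i=np.argmax(d); out.append((a*5,round((44+i)/4,1),int(d[i])))
    print([(a,b) for a,b,d in out if d>12])  # image angle: 0=+y, 90=down
E
python3 - <<'E'
from h import *
c=cam("wrist"); save(c,"w13.png"); print(proj(c,(.383,-.355,.075)))
flat(c,.383,-.355,-.13,"f13.png")
d=cv2.imread("pics/w9.png")
E
```

```text
time: 33.25
tool_pos: [0.2802, -0.3429, 0.3056]
tool_rot: [3.141, 0.461, 3.014]
contact_force: [0.2, 1.4, 0.1]
opening: 0.0921
grip_force: 0.0
(np.float64(320.81057513334326), np.float64(194.93846620107357))
hole dy mm 21.0 z mm 102.7 area 1308
[(0, np.float64(11.0)), (5, np.float64(11.0)), (10, np.float64(11.5)), (15, np.float64(11.2)), (20, np.float64(11.5)), (25, np.float64(12.0)), (30, np.float64(12.8)), (35, np.float64(13.2)), (40, np.float64(14.5)), (45, np.float64(15.2)), (50, np.float64(17.0)), (55, np.float64(19.0)), (60, np.float64(22.0)), (65, np.float64(20.8)), (70, np.float64(20.8)), (100, np.float64(21.0)), (110, np.float64(12.5)), (115, np.float64(11.2)), (140, np.float64(15.8)), (145, np.float64(16.2)), (150, np.float64(17.2)), (155, np.float64(19.5)), (160, np.float64(21.8)), (165, np.float64(12.0)), (170, np.float64(11.2)), (175, np.float64(11.0)), (180, np.float64(11.2)), (185, np.float64(11.5)), (190, np.float64(11.5)), (195, np.float64(12.0)), (200, np.float64(12.5)), (205, np.float64(22.0)), (210, np.float64(19.2)), (215, np.float64(17.2)), (220, np.float64(15.2)), (225, np.float64(14.2)), (230, np.float64(13.2)), (235, np.float64(12.2)), (240, np.float64(12.2)), (245, np.float64(11.8)), (250, np.float64(11.8)), (255, np.float64(11.8)), (260, np.float64(11.8)), (265, np.float64(11.8)), (270, np.float64(11.8)), (275, np.float64(11.8)), (280, np.float64(11.8)), (285, np.float64(11.8)), (290, np.float64(11.8)), (295, np.float64(11.8)), (300, np.float64(11.8)), (305, np.float64(12.8)), (310, np.float64(13.8)), (315, np.float64(14.8)), (320, np.float64(15.8)), (325, np.float64(13.8)), (330, np.float64(13.2)), (335, np.float64(12.2)), (340, np.float64(11.8)), (345, np.float64(11.8)), (350, np.float64(11.8)), (355, np.float64(11.2))]
```

```bash
python3 - <<'E'
import re
s=open("h.py").read()
s=s.replace("h=(g<100)","h=(g<thr)").replace("def flat(c,ex,ey,yaw,f):","def flat(c,ex,ey,yaw,f,thr=75):").replace("200<st[i][4]<1500]","500<st[i][4]<2600 and np.hypot(*(ce[i]-128))<70]")
s=s.replace("print([(a,b) for a,b,d in out if d>12])","print([(a,float(b)) for a,b,d in out if d>8])")
open("h.py","w").write(s)
E
python3 - <<'E'
from h import *
c=cam("wrist")
for t in (60,75,90):
  try: flat(c,.383,-.355,-.13,"f13.png",t)
  except Exception as e: print(t,e)
g=cv2.imread("pics/f13.png",0); print(g[::16,::16])
E
```

```text
hole dy mm -1.1 z mm 77.5 area 918
[(0, 19.8), (5, 20.0), (10, 20.5), (15, 20.2), (20, 20.5), (25, 20.5), (30, 20.2), (35, 20.2), (40, 20.8), (45, 21.0), (50, 21.2), (55, 20.8), (60, 20.5), (65, 18.5), (70, 17.8), (75, 17.2), (80, 17.5), (85, 16.8), (90, 16.8), (95, 16.5), (100, 16.8), (105, 17.2), (110, 17.5), (115, 18.8), (120, 18.5), (125, 19.5), (130, 21.5), (135, 21.2), (140, 21.2), (145, 21.0), (150, 21.0), (155, 20.2), (160, 20.5), (165, 20.0), (170, 20.2), (175, 20.0), (180, 20.2), (185, 20.0), (190, 20.2), (195, 20.5), (200, 21.0), (205, 21.5), (210, 22.8), (215, 22.5), (220, 24.2), (225, 18.0), (230, 18.0), (235, 18.0), (240, 18.2), (245, 17.8), (250, 17.2), (255, 17.0), (260, 17.2), (265, 17.2), (270, 17.5), (275, 17.2), (280, 17.2), (285, 18.2), (290, 17.5), (295, 18.0), (300, 18.2), (305, 18.0), (310, 18.5), (315, 24.2), (320, 23.5), (325, 21.8), (330, 21.5), (335, 20.8), (340, 20.2), (345, 19.5), (350, 19.2), (355, 19.8)]
hole dy mm -1.1 z mm 77.5 area 1222
[(0, 19.8), (5, 20.0), (10, 20.2), (15, 20.2), (20, 20.2), (25, 20.5), (30, 21.2), (35, 21.5), (40, 20.8), (45, 21
[... 2259 characters left out ...]
140 208 178 180 178 160 146 175 176 176 155 119 120 166 131]
 [134 135 135 170 177 178 176  56  53 109 177 177 178 121 119 116 127]
 [136 138 137 174 173 177 169  54  54  90 165 176 177 120 116 116 115]
 [131 128 129 171 178 175 178 128 100 166 178 176 175 114 114 114 113]
 [127 128 132 150 180 174 176 178 179 177 175 177 169 115 114 115 115]
 [130 131 131 133 170 179 173 177 178 179 175 176 127 115 115 115 116]
 [128 127 129 129 132 138 140 143 142 135 137 130 112 111 112 113 112]
 [133 133 132 133 133 133 134 135 134 122 113 113 113 113 115 115 116]
 [131 131 131 132 132 133 132 134 134 135 121 113 113 114 116 116 116]
 [132 131 132 132 131 132 133 134 134 134 135 123 113 114 113 112 113]]
```

Rod R's flat is centred at about 91° image angle (straight down), so it is home in groove_0. Now rod L.

```bash
python3 drive.py '[[0,0,0,0,0.115,0],[0,0,0,0,0.115,0],[0,0,0,0,0.115,0],[0,0,0,0,0.115,0],[0,0,-0.04,0,0,0],[0,0,-0.04,0,0,0],[0,0,-0.03,0,0,0],[0,0,0,0,0,0]]' >/dev/null
python3 - <<'E'
from h import *
pl(.4425,.2365,.077,np.pi+.055,-10,.13)
E
```

```text
rot [-0.186  0.024 -0.177] rows 2.0600280312149697 | then trans [-0.1918  0.5017  0.1417] rows 13.320727629144526 | trans before rot [-0.0965  0.545   0.0474]
```

```bash
python3 drive.py '[[0,0,0,-0.062,0.008,-0.059],[0,0,0,-0.062,0.008,-0.059],[0,0,0,-0.062,0.008,-0.059],[-0.0137,0.0358,0,0,0,0],[-0.0137,0.0358,0,0,0,0],[-0.0137,0.0358,0,0,0,0],[-0.0137,0.0358,0,0,0,0],[-0.0137,0.0358,0,0,0,0]]' >/dev/null
python3 drive.py '[[-0.0137,0.0358,0,0,0,0],[-0.0137,0.0358,0,0,0,0],[-0.0137,0.0358,0,0,0,0],[-0.0137,0.0358,0,0,0,0],[-0.0137,0.0358,0,0,0,0],[-0.0137,0.0358,0,0,0,0],[-0.0137,0.0358,0,0,0,0],[-0.0137,0.0358,0,0,0,0]]' >/dev/null
python3 drive.py '[[-0.0137,0.0358,0,0,0,0],[0,0,0.036,0,0,0],[0,0,0.036,0,0,0],[0,0,0.036,0,0,0],[0,0,0.033,0,0,0],[0,0,0,0,0,0],[0,0,0,0,0,0]]'
python3 - <<'E'
from h import *
pl(.4425,.2365,.077,np.pi+.055,-10)
# rod seen from wrist: check lateral position
c=cam("wrist"); save(c,"w14.png")
hsv=cv2.cvtColor(c["image"],cv2.COLOR_RGB2HSV); m=(hsv[...,1]<40)&(hsv[...,2]>120)
for r in (140,180,220): 
  x=np.where(m[r,240:400])[0]+240; 
  if len(x): print(r,x.min(),x.max(),plane(c,x.min(),r,.08).round(4),plane(c,x.max(),r,.08).round(4))
E
```

```text
time: 35.93
tool_pos: [0.4441, 0.1865, 0.3685]
tool_rot: [2.956, -0.008, -3.086]
contact_force: [0.1, 0.4, -0.1]
opening: 0.0916
grip_force: 0.0
rot [ 0.011 -0.008 -0.001] rows 0.11157213026849529 | then trans [-0.0012 -0.0014  0.1287] rows 3.086837311665113 | trans before rot [-0.0022 -0.0028  0.1287]
140 292 339 [0.3942 0.2153 0.08  ] [0.393  0.2549 0.08  ]
180 294 338 [0.4279 0.218  0.08  ] [0.4275 0.2564 0.08  ]
220 294 338 [0.464  0.2191 0.08  ] [0.4646 0.259  0.08  ]
```

```bash
python3 drive.py '[[0,0,0.033,0,0,0],[0,0,0.033,0,0,0],[0,0,0.033,0,0,0],[0,0,0.02,0,0,0],[0,0,0.01,0,0,0],[0,0,0,0,0,0],[0,0,0,0,0,0]]' >/dev/null
python3 drive.py '[[0,0,0,0,0,0],[0,0,0,0,0,0],[0,0,0,0,0,0],[0,0,0,0,0,0],[0,0,0,0,0,0],[0,0,0,0,0,0],[0,0,0,0,0,0],[0,0,0,0,0,0]]' 0.03 40 >/dev/null
python3 drive.py '[[0,0,0,0,0,0],[0,0,0,0,0,0],[0,0,0,0,0,0],[0,0,0,0,0,0],[0,0,0,0,0,0],[0,0,0,0,0,0]]'
python3 drive.py '[[0,0,-0.03,0,0,0],[0,0,-0.03,0,0,0],[0,0,-0.03,0,0,0],[0,0,-0.03,0,0,0],[0,0,-0.03,0,0,0],[0,0,0,0,0,0]]'
python3 -c "
from h import *
pl(.481,-.143,.13,np.pi-.13,45)"
```

```text
time: 37.73
tool_pos: [0.4422, 0.2073, 0.242]
tool_rot: [2.96, -0.006, -3.087]
contact_force: [-0.7, -17.9, 4.2]
opening: 0.0391
grip_force: 40.0
time: 38.23
tool_pos: [0.4453, 0.1812, 0.3945]
tool_rot: [2.954, 0.004, -3.089]
contact_force: [1.0, 0.5, -4.3]
opening: 0.0393
grip_force: 40.0
rot [0.97  0.06  0.181] rows 7.911035865025429 | then trans [-0.0775 -0.037   0.2441] rows 6.20497284164805 | trans before rot [-0.0395 -0.2332  0.1049]
```

```bash
python3 drive.py '[[0,0,0,0.122,0.0075,0.0226],[0,0,0,0.122,0.0075,0.0226],[0,0,0,0.122,0.0075,0.0226],[0,0,0,0.122,0.0075,0.0226],[0,0,0,0.122,0.0075,0.0226],[0,0,0,0.122,0.0075,0.0226],[0,0,0,0.122,0.0075,0.0226],[0,0,0,0.12,0.0075,0.0226]]' >/dev/null
python3 drive.py '[[-0.01,-0.005,0.035,0,0,0],[-0.011,-0.005,0.035,0,0,0],[-0.011,-0.005,0.035,0,0,0],[-0.011,-0.005,0.035,0,0,0],[-0.011,-0.006,0.035,0,0,0],[-0.011,-0.006,0.035,0,0,0],[-0.011,-0.005,0.034,0,0,0],[0,0,0,0,0,0]]'
python3 - <<'E'
from h import *
pl(.481,-.143,.085,np.pi-.13,45)
s=robot.observe();print(s["qpos"].round(2))
c=cam("wrist"); save(c,"w15.png"); g=cv2.cvtColor(c["image"],cv2.COLOR_RGB2GRAY)
print(g[100:150:4,300],g[100:150:4,335])
E
```

```text
time: 39.57
tool_pos: [0.492, -0.0295, 0.2389]
tool_rot: [-2.351, -0.016, 3.009]
contact_force: [-0.7, -0.4, -4.0]
opening: 0.0388
grip_force: 40.0
rot [-0.005 -0.014  0.009] rows 0.13663798200011645 | then trans [-0.0038  0.0282  0.0224] rows 0.8690185825692528 | trans before rot [-0.0044  0.0283  0.0222]
[-0.01  0.58  1.8  -0.91  1.11 -0.89]
[165 143 140 121 118 119 169 206 252 253 250 250 250] [175 122 123 120 124 120 171 189 188 189 188 188 188]
```

```bash
python3 drive.py '[[-0.004,0.012,0.01,0,-0.014,0.009],[0,0.01,0.008,0,0,0],[0,0.006,0.004,0,0,0],[0,0.001,0.001,0,0,0],[0,0,0,0,0,0],[0,0,0,0,0,0]]'
python3 drive.py '[[0,0.0014,0.0014,0,0,0],[0,0.0014,0.0014,0,0,0],[0,0,0,0,0,0],[0,0,0,0,0,0]]'
python3 -c "
from h import *
pl(.481,-.143,.080,np.pi-.13,45)"
```

```text
time: 40.12
tool_pos: [0.4973, -0.022, 0.2073]
tool_rot: [-2.35, 0.008, 3.017]
contact_force: [0.1, 0.7, -4.6]
opening: 0.0392
grip_force: 40.0
time: 40.45
tool_pos: [0.4972, -0.0225, 0.2031]
tool_rot: [-2.35, 0.008, 3.016]
contact_force: [-0.9, 0.4, -3.5]
opening: 0.0389
grip_force: 40.0
rot [-0.006  0.008 -0.003] rows 0.08611340795965987 | then trans [0.0005 0.001  0.006 ] rows 0.1476536630072585 | trans before rot [0.0005 0.0011 0.006 ]
```

```bash
python3 drive.py '[[0,0,0.003,0,0,0],[0,0.001,0.002,0,0,0],[0,0,0,0,0,0],[0,0,0,0,0,0]]'
python3 -c "
from h import *
pl(.481,-.143,.080,np.pi-.13,45)"
```

```text
time: 40.78
tool_pos: [0.4971, -0.0252, 0.1996]
tool_rot: [-2.349, 0.009, 3.016]
contact_force: [-0.6, 5.2, 5.0]
opening: 0.0391
grip_force: 40.0
rot [-0.007  0.009 -0.003] rows 0.09792507142954286 | then trans [0.0007 0.0004 0.0016] rows 0.044072935322566405 | trans before rot [0.0007 0.0005 0.0016]
```

```bash
python3 drive.py '[[0,0,0.0015,0,0,0],[0,0,0,0,0,0],[0,0,0,0,0,0]]'
python3 drive.py '[[0,0,0,0,0,0],[0,0,0,0,0,0],[0,0,0,0,0,0],[0,0,0,0,0,0],[0,0,0,0,0,0],[0,0,0,0,0,0],[0,0,0,0,0,0],[0,0,0,0,0,0]]' 0.092 >/dev/null
python3 drive.py '[[0,0,0,0,0,0],[0,0,-0.03,0,0,0],[0,0,-0.03,0,0,0],[0,0,-0.03,0,0,0],[0,0,-0.03,0,0,0],[0,0,0,-0.112,0,0],[0,0,0,-0.112,0,0],[0,0,0,-0.112,0,0]]' >/dev/null
python3 drive.py '[[0,0,0,-0.112,0,0],[0,0,0,-0.112,0,0],[0,0,0,-0.112,0,0],[0,0,0,-0.112,0,0],[0.028,-0.032,-0.006,0,0,0],[0.028,-0.032,-0.006,0,0,0],[0.028,-0.032,-0.006,0,0,0],[0.028,-0.032,-0.006,0,0,0]]' >/dev/null
python3 drive.py '[[0.028,-0.032,-0.006,0,0,0],[0.028,-0.032,-0.006,0,0,0],[0.028,-0.032,-0.006,0,0,0],[0,0,0,0,-0.116,0],[0,0,0,0,-0.116,0],[0,0,0,0,-0.116,0],[0,0,0,0,-0.116,0],[0,0,0,0,-0.116,0]]' >/dev/null
python3 drive.py '[[0,0,0,0,0,0],[0,0,0,0,0,0]]'
python3 - <<'E'
from h import *
c=cam("wrist"); save(c,"w16.png")
flat(c,.411,-.135,-.13,"f16.png",75)
E
```

```text
time: 41.03
tool_pos: [0.497, -0.0253, 0.1994]
tool_rot: [-2.349, 0.01, 3.016]
contact_force: [-2.4, 15.1, 14.5]
opening: 0.039
grip_force: 40.0
time: 43.87
tool_pos: [0.2906, -0.1322, 0.3226]
tool_rot: [-3.14, 0.537, 3.019]
contact_force: [0.2, 0.0, -0.5]
opening: 0.0916
grip_force: 0.0
hole dy mm 0.4 z mm 85.2 area 1179
[(0, 22.2), (5, 22.5), (10, 22.8), (15, 24.2), (30, 21.0), (35, 19.8), (40, 20.8), (45, 20.2), (50, 19.5), (55, 19.5), (60, 19.2), (65, 19.8), (70, 19.8), (75, 19.8), (80, 18.8), (85, 19.2), (90, 18.2), (95, 18.8), (100, 18.2), (105, 18.0), (110, 18.5), (115, 18.2), (120, 18.5), (125, 18.2), (130, 17.5), (135, 17.2), (140, 17.8), (145, 17.2), (150, 17.5), (155, 17.5), (160, 17.5), (165, 17.5), (170, 17.2), (175, 17.5), (180, 17.2), (185, 17.5), (190, 17.2), (195, 17.5), (200, 18.2), (205, 18.0), (210, 18.2), (215, 18.8), (220, 17.8), (225, 19.0), (255, 19.2), (260, 19.0), (265, 19.5), (270, 19.5), (275, 20.0), (280, 19.2), (285, 19.2), (290, 19.2), (295, 20.2), (300, 20.0), (305, 24.0), (310, 22.2), (315, 20.2), (320, 19.8), (325, 18.5), (330, 17.5), (335, 20.8), (340, 22.0), (345, 22.0), (350, 21.2), (355, 21.8)]
```

```bash
python3 - <<'E'
from h import *
c=cam("wrist")
im=face(c,.4165,-.1355,-.13,"f16.png"); g=cv2.cvtColor(im,cv2.COLOR_RGB2GRAY)
flat(c,.4165,-.1355,-.13,"f16.png",75)
print(g[::12,::12])
E
```

```text
hole dy mm 0.5 z mm 79.6 area 1260
[(0, 22.8), (5, 22.8), (10, 23.5), (15, 24.2), (30, 21.0), (35, 21.0), (40, 20.5), (45, 20.8), (50, 20.8), (55, 20.2), (60, 19.8), (65, 20.0), (70, 19.5), (75, 20.0), (80, 19.8), (85, 19.2), (90, 19.2), (95, 19.0), (100, 19.2), (105, 18.8), (110, 18.5), (115, 18.2), (120, 18.2), (125, 18.8), (130, 18.5), (135, 18.2), (140, 18.0), (145, 18.2), (150, 18.0), (155, 18.0), (160, 18.5), (165, 18.2), (170, 18.0), (175, 17.8), (180, 18.0), (185, 17.8), (190, 18.0), (195, 18.2), (200, 18.8), (205, 18.8), (210, 18.8), (215, 19.2), (220, 18.8), (255, 19.5), (260, 19.8), (265, 20.0), (270, 20.8), (275, 20.8), (280, 20.2), (285, 19.8), (290, 20.0), (295, 20.5), (300, 21.0), (305, 24.2), (310, 22.8), (315, 21.0), (320, 20.5), (325, 19.5), (330, 18.8), (335, 22.2), (340, 22.2), (345, 22.2), (350, 22.0), (355, 22.5)]
[[168 166 166 165 165 224 248 213 243 248 254 254 252 249 239 165 139 138
  138 140 140 140]
 [190 188 163 153 155 210 158 166 181 196 246 254 253 250 242 187 154 137
  138 139 139 139]
 [165 165 155 152 151 139 144 166 180 195 203 243 253 251 245 211 
[... 1094 characters left out ...]
9 165 165 164 160 164 167 160
  156 142 126 127]
 [125 126 126 125 125 125 129 160 168 168 166 166 164 162 165 166 156 128
  126 125 122 123]
 [125 125 124 124 125 124 124 133 158 166 165 164 161 166 165 152 130 121
  123 123 123 123]
 [126 125 125 124 125 124 124 123 125 136 148 151 151 149 136 125 123 122
  122 122 124 123]
 [124 123 124 125 125 124 123 122 122 122 124 124 122 122 121 120 121 120
  120 120 122 120]
 [126 124 125 124 125 123 122 122 122 121 122 121 121 121 121 120 121 121
  120 121 120 120]
 [129 130 129 128 128 129 127 128 127 126 126 126 124 125 124 123 125 124
  124 123 123 123]
 [127 128 127 127 125 125 124 125 125 126 125 124 124 123 124 124 123 123
  124 124 124 123]]
```

Rod L stayed put at about 85° against the V side. I regrasp with lean -6° (flat to the pad) and turn it again.

```bash
python3 drive.py '[[0,0,0,0,0.107,0],[0,0,0,0,0.107,0],[0,0,0,0,0.107,0],[0,0,0,0,0.107,0],[0,0,0,0,0.107,0],[0,0,-0.034,-0.05,0,0],[0,0,-0.034,-0.05,0,0],[0,0,0,0,0,0]]' >/dev/null
python3 - <<'E'
from h import *
pl(.4855,-.144,.0805,np.pi-.13,-6,.1)
E
```

```text
rot [-0.009  0.029  0.013] rows 0.26657057011809543 | then trans [-0.1947 -0.017   0.0476] rows 4.823326950711994 | trans before rot [-0.193  -0.019   0.0535]
```

```bash
python3 drive.py '[[-0.039,-0.0034,0,-0.009,0.029,0.013],[-0.039,-0.0034,0,0,0,0],[-0.039,-0.0034,0,0,0,0],[-0.039,-0.0034,0,0,0,0],[-0.039,-0.0034,0,0,0,0],[0,0,0.024,0,0,0],[0,0,0.024,0,0,0],[0,0,0,0,0,0]]' 0.092
python3 -c "
from h import *
pl(.4855,-.144,.0805,np.pi-.13,-6)"
```

```text
time: 45.3
tool_pos: [0.4806, -0.1689, 0.337]
tool_rot: [3.032, -0.013, 3.012]
contact_force: [0.2, 1.2, 0.1]
opening: 0.0918
grip_force: 0.0
rot [ 0.005 -0.013 -0.001] rows 0.1112693001541305 | then trans [-0.0017 -0.0016  0.0908] rows 2.177653326868563 | trans before rot [-0.0028 -0.0021  0.0907]
```

```bash
python3 drive.py '[[-0.001,-0.0015,0.035,0,0,0],[0,0,0.03,0,0,0],[0,0,0.016,0,0,0],[0,0,0.009,0,0,0],[0,0,0,0,0,0],[0,0,0,0,0,0]]'
python3 drive.py '[[0,0,0,0,0,0],[0,0,0,0,0,0],[0,0,0,0,0,0],[0,0,0,0,0,0],[0,0,0,0,0,0],[0,0,0,0,0,0],[0,0,0,0,0,0],[0,0,0,0,0,0]]' 0.03 40 >/dev/null
python3 drive.py '[[0,0,0,0,0,0],[0,0,0,0,0,0],[0,0,0,0,0,0],[0,0,0,0,0,0],[0,0,0,0,0,0],[0,0,0,0,0,0],[0,0,0,0,0,0],[0,0,0,0,0,0]]'
python3 drive.py '[[0,0,-0.03,0,0,0],[0,0,-0.03,0,0,0],[0,0,-0.03,0,0,0],[0,0,-0.03,0,0,0],[0,0,-0.03,0,0,0],[0,0,0,0,0,0]]'
python3 -c "
from h import *
pl(.4815,-.143,.12,np.pi-.13,45)"
```

```text
time: 45.8
tool_pos: [0.4832, -0.1618, 0.253]
tool_rot: [3.033, -0.002, 3.012]
contact_force: [0.0, -1.0, 0.3]
opening: 0.0918
grip_force: 0.0
time: 47.13
tool_pos: [0.4828, -0.1616, 0.252]
tool_rot: [3.032, -0.003, 3.012]
contact_force: [-0.4, -1.6, -0.1]
opening: 0.0345
grip_force: 40.0
time: 47.63
tool_pos: [0.4816, -0.1784, 0.4064]
tool_rot: [3.035, 0.006, 3.012]
contact_force: [0.7, -1.2, -3.4]
opening: 0.0349
grip_force: 40.0
rot [ 0.892  0.006 -0.002] rows 7.133853525131026 | then trans [0.0047 0.2274 0.0107] rows 5.459425154916514 | trans before rot [0.0057 0.1345 0.1836]
```

```bash
python3 drive.py '[[0,0,0,0.1115,0,0],[0,0,0,0.1115,0,0],[0,0,0,0.1115,0,0],[0,0,0,0.1115,0,0],[0,0,0,0.1115,0,0],[0,0,0,0.1115,0,0],[0,0,0,0.1115,0,0],[0,0,0,0.1115,0,0]]' >/dev/null
python3 drive.py '[[0.001,0.038,0,0,0,0],[0.001,0.038,0,0,0,0],[0.001,0.038,0,0,0,0],[0.001,0.038,0,0,0,0],[0,0.038,0,0,0,0],[0,0.036,0,0,0,0],[0,0,0,0,0,0],[0,0,0,0,0,0]]'
python3 -c "
from h import *
pl(.4815,-.143,.080,np.pi-.13,45,.0055)"
```

```text
time: 48.97
tool_pos: [0.4967, -0.017, 0.2393]
tool_rot: [-2.36, -0.009, 3.015]
contact_force: [0.6, 0.2, -2.8]
opening: 0.0343
grip_force: 40.0
rot [ 0.004 -0.004  0.008] rows 0.07879907733454253 | then trans [-0.0012  0.0229  0.0299] rows 0.9034490091645628 | trans before rot [-0.0015  0.0228  0.03  ]
```

```bash
python3 drive.py '[[-0.001,0.009,0.012,0,0,0],[0,0.007,0.008,0,0,0],[0,0.004,0.005,0,0,0],[0,0,0,0,0,0],[0,0,0,0,0,0]]'
python3 drive.py '[[0,0.001,0.002,0,0,0],[0,0,0.0015,0,0,0],[0,0,0,0,0,0],[0,0,0,0,0,0]]'
python3 -c "
from h import *
pl(.4815,-.143,.080,np.pi-.13,45,.0055)"
```

```text
time: 49.38
tool_pos: [0.4977, -0.0225, 0.2101]
tool_rot: [-2.359, -0.003, 3.011]
contact_force: [-0.1, -0.2, -3.9]
opening: 0.0344
grip_force: 40.0
time: 49.72
tool_pos: [0.4976, -0.0237, 0.2071]
tool_rot: [-2.359, -0.002, 3.012]
contact_force: [-0.8, 0.3, -4.1]
opening: 0.0349
grip_force: 40.0
rot [ 0.003 -0.002  0.002] rows 0.031174338872600613 | then trans [0.0005 0.0048 0.0024] rows 0.1288833712880918 | trans before rot [0.0005 0.0048 0.0025]
```

```bash
python3 drive.py '[[0,0.002,0.002,0,0,0],[0,0.0005,0.001,0,0,0],[0,0,0,0,0,0],[0,0,0,0,0,0]]'
python3 drive.py '[[0,0.0005,0.0015,0,0,0],[0,0,0.001,0,0,0],[0,0,0,0,0,0],[0,0,0,0,0,0]]'
python3 -c "
from h import *
pl(.4815,-.143,.080,np.pi-.13,45,.0055)"
```

```text
time: 50.05
tool_pos: [0.4977, -0.0234, 0.2046]
tool_rot: [-2.357, -0.001, 3.012]
contact_force: [-3.0, 7.7, 11.2]
opening: 0.0342
grip_force: 40.0
time: 50.38
tool_pos: [0.4976, -0.0239, 0.2043]
tool_rot: [-2.356, 0.001, 3.012]
contact_force: [-6.6, 20.2, 27.2]
opening: 0.0344
grip_force: 40.0
rot [-0.001  0.001 -0.001] rows 0.012512941905416538 | then trans [0.0005 0.0029 0.0003] rows 0.07141604608325665 | trans before rot [0.0005 0.0029 0.0003]
```

```bash
python3 drive.py '[[0,0,-0.0015,0,0,0],[0,0,0,0,0,0],[0,0,0,0,0,0],[0,0,0,0,0,0],[0,0,0,0,0,0],[0,0,0,0,0,0],[0,0,0,0,0,0],[0,0,0,0,0,0]]' 0.092 >/dev/null
python3 drive.py '[[0,0,0,0,0,0],[0,0,-0.035,0,0,0],[0,0,-0.035,0,0,0],[0,0,-0.035,0,0,0],[0,0,-0.035,0,0,0],[0,0,0,-0.117,0,0],[0,0,0,-0.117,0,0],[0,0,0,-0.117,0,0]]' >/dev/null
python3 drive.py '[[0,0,0,-0.117,0,0],[0,0,0,-0.117,0,0],[0,0,0,-0.117,0,0],[0,0,0,-0.117,0,0],[0,0,0,-0.117,0,0],[0,0,0,-0.117,0,0],[0,0,0,-0.117,0,0],[0,0,0,0,0,0]]'
python3 -c "
from h import *
pl(.4845,-.144,.0805,np.pi-.13,-22,.13)"
```

```text
time: 52.38
tool_pos: [0.5104, 0.0727, 0.3009]
tool_rot: [2.749, -0.004, 3.01]
contact_force: [0.4, -0.6, 0.1]
opening: 0.0914
grip_force: 0.0
rot [ 0.009 -0.003 -0.003] rows 0.07636134834781128 | then trans [-0.0024 -0.2849 -0.1744] rows 8.009991009335396 | trans before rot [-0.0029 -0.2834 -0.1768]
```

```bash
python3 drive.py '[[0,0,-0.035,0.009,0,0],[0,0,-0.035,0,0,0],[0,0,-0.035,0,0,0],[0,0,-0.035,0,0,0],[0,0,-0.034,0,0,0],[0,-0.0356,0,0,0,0],[0,-0.0356,0,0,0,0],[0,-0.0356,0,0,0,0]]' >/dev/null
python3 drive.py '[[0,-0.0356,0,0,0,0],[0,-0.0356,0,0,0,0],[0,-0.0356,0,0,0,0],[0,-0.0356,0,0,0,0],[0,-0.0356,0,0,0,0],[0,0,0.03,0,0,0],[0,0,0.03,0,0,0],[0,0,0,0,0,0]]'
python3 -c "
from h import *
pl(.4845,-.144,.0805,np.pi-.13,-22)"
```

```text
time: 53.72
tool_pos: [0.4694, -0.2296, 0.297]
tool_rot: [2.761, -0.014, 3.012]
contact_force: [-1.1, 1.0, -0.3]
opening: 0.0921
grip_force: 0.0
rot [-0.004 -0.013 -0.005] rows 0.116215293118602 | then trans [-0.0039 -0.0006  0.0662] rows 1.5905419369865383 | trans before rot [-0.0048 -0.0003  0.0662]
```

```bash
python3 drive.py '[[-0.003,0,0.025,0,0,0],[0,0,0.02,0,0,0],[0,0,0.014,0,0,0],[0,0,0.008,0,0,0],[0,0,0,0,0,0],[0,0,0,0,0,0]]'
python3 -c "
from h import *
pl(.4845,-.144,.0805,np.pi-.13,-22)"
python3 drive.py '[[0,0,0,0,0,0],[0,0,0,0,0,0],[0,0,0,0,0,0],[0,0,0,0,0,0],[0,0,0,0,0,0],[0,0,0,0,0,0],[0,0,0,0,0,0],[0,0,0,0,0,0]]' 0.03 40 >/dev/null
python3 drive.py '[[0,0,0,0,0,0],[0,0,0,0,0,0],[0,0,0,0,0,0],[0,0,0,0,0,0],[0,0,0,0,0,0],[0,0,0,0,0,0],[0,0,0,0,0,0],[0,0,0,0,0,0]]'
```

```text
time: 54.22
tool_pos: [0.4773, -0.2069, 0.2403]
tool_rot: [2.764, -0.002, 3.013]
contact_force: [-0.8, 0.3, 0.5]
opening: 0.0916
grip_force: 0.0
rot [-0.007 -0.003  0.   ] rows 0.05876486755991827 | then trans [ 0.001  -0.0011  0.0049] rows 0.12358112060741294 | trans before rot [ 0.001  -0.0011  0.0049]
time: 55.55
tool_pos: [0.4769, -0.2064, 0.2396]
tool_rot: [2.762, -0.003, 3.012]
contact_force: [1.0, 5.1, 4.5]
opening: 0.0394
grip_force: 40.0
```

```bash
python3 drive.py '[[0,0,-0.03,0,0,0],[0,0,-0.03,0,0,0],[0,0,-0.03,0,0,0],[0,0,-0.03,0,0,0],[0,0,0,0.112,0,0],[0,0,0,0.112,0,0],[0,0,0,0.112,0,0],[0,0,0,0.112,0,0]]' >/dev/null
python3 drive.py '[[0,0,0,0.112,0,0],[0,0,0,0.112,0,0],[0,0,0,0.112,0,0],[0,0,0,0,0,0],[0,0,0,0,0,0]]'
python3 - <<'E'
from h import *
pl(.482,-.137,.115,np.pi-.13,23,.004)
c=cam("wrist"); g=cv2.cvtColor(c["image"],cv2.COLOR_RGB2GRAY); print(g[90:150:4,300],g[90:150:4,335])
E
```

```text
time: 56.63
tool_pos: [0.4714, -0.2503, 0.35]
tool_rot: [-2.74, -0.005, 3.013]
contact_force: [-0.1, 1.0, -3.0]
opening: 0.0392
grip_force: 40.0
rot [-0.    -0.004  0.003] rows 0.03768139692548491 | then trans [0.0042 0.1965 0.0009] rows 4.71398848560503 | trans before rot [0.0036 0.1965 0.0009]
[115 180 237 237 250 253 243 152 243 253 253 253 253 253 253] [113 110 109 111 161 167 163 147 203 205 206 205 206 205 204]
```

```bash
python3 drive.py '[[0.003,0.038,0,0,0,0],[0,0.038,0,0,0,0],[0,0.038,0,0,0,0],[0,0.038,0,0,0,0],[0,0.038,0,0,0,0],[0,0.0065,0,0,0,0],[0,0,0,0,0,0],[0,0,0,0,0,0]]'
python3 -c "
from h import *
pl(.482,-.136,.080,np.pi-.13,23,.004)"
```

```text
time: 57.35
tool_pos: [0.4919, -0.0717, 0.2735]
tool_rot: [-2.737, -0.003, 3.012]
contact_force: [0.6, -0.3, -3.3]
opening: 0.0392
grip_force: 40.0
rot [-0.003 -0.003  0.002] rows 0.03451436838410551 | then trans [0.0015 0.0158 0.0325] rows 0.8669830583477262 | trans before rot [0.0014 0.0159 0.0325]
```

```bash
python3 drive.py '[[0.001,0.008,0.016,0,0,0],[0,0.005,0.01,0,0,0],[0,0.0025,0.005,0,0,0],[0,0,0,0,0,0],[0,0,0,0,0,0]]'
python3 drive.py '[[0,0.0007,0.0018,0,0,0],[0,0.0007,0.0018,0,0,0],[0,0,0,0,0,0],[0,0,0,0,0,0]]'
python3 -c "
from h import *
pl(.482,-.136,.0765,np.pi-.13,23,.004)"
```

```text
time: 57.77
tool_pos: [0.4908, -0.07, 0.2389]
tool_rot: [-2.736, -0.003, 3.011]
contact_force: [-0.2, 0.2, -3.7]
opening: 0.0388
grip_force: 40.0
time: 58.1
tool_pos: [0.4907, -0.0693, 0.2351]
tool_rot: [-2.736, -0.003, 3.012]
contact_force: [-0.0, 0.1, -4.0]
opening: 0.0394
grip_force: 40.0
rot [-0.004 -0.002  0.001] rows 0.03762434288242245 | then trans [0.     0.0001 0.0013] rows 0.03139254238644216 | trans before rot [0.     0.0001 0.0013]
```

```bash
python3 drive.py '[[0,0.0006,0.0014,0,0,0],[0,0,0,0,0,0],[0,0,0,0,0,0]]'
python3 drive.py '[[0,0.0006,0.0014,0,0,0],[0,0,0,0,0,0],[0,0,0,0,0,0]]'
python3 -c "
from h import *
pl(.482,-.136,.0765,np.pi-.13,23,.004)"
```

```text
time: 58.35
tool_pos: [0.4907, -0.0693, 0.2334]
tool_rot: [-2.736, -0.003, 3.012]
contact_force: [-0.3, 0.2, -4.1]
opening: 0.0387
grip_force: 40.0
time: 58.6
tool_pos: [0.4907, -0.0692, 0.233]
tool_rot: [-2.735, -0.002, 3.012]
contact_force: [-2.5, 3.1, 7.7]
opening: 0.0392
grip_force: 40.0
rot [-0.005 -0.002  0.001] rows 0.04164293680218066 | then trans [-0.     -0.0009 -0.0006] rows 0.024776380407664538 | trans before rot [-0.     -0.0009 -0.0006]
```

Contact at the home height. I release, then check the end face.

```bash
python3 drive.py '[[0,0,0,0,0,0],[0,0,0,0,0,0],[0,0,0,0,0,0],[0,0,0,0,0,0],[0,0,0,0,0,0],[0,0,0,0,0,0],[0,0,0,0,0,0],[0,0,0,0,0,0]]' 0.092 >/dev/null
python3 drive.py '[[0,0,0,0,0,0],[0,0,-0.035,0,0,0],[0,0,-0.035,0,0,0],[0,0,-0.03,0,0,0],[0,0,0,-0.1,0,0],[0,0,0,-0.1,0,0],[0,0,0,-0.1,0,0],[0,0,0,-0.1,0,0]]' >/dev/null
python3 - <<'E'
from h import *
plan(.29,-.132,.322,np.pi-.13,0,False)
E
```

```text
rot [-0.001 -0.001  0.001] rows 0.013808152478526056 | then trans [ 0.1911 -0.1279  0.0023] rows 5.515408837079626 | trans before rot [ 0.1913 -0.1277  0.0026]
```

```bash
python3 drive.py '[[0.032,-0.021,0,0,0,0],[0.032,-0.021,0,0,0,0],[0.032,-0.021,0,0,0,0],[0.032,-0.021,0,0,0,0],[0.032,-0.021,0,0,0,0],[0.031,-0.021,0,0,-0.08,0],[0,0,0,0,-0.115,0],[0,0,0,0,-0.115,0]]' >/dev/null
python3 drive.py '[[0,0,0,0,-0.115,0],[0,0,0,0,-0.115,0],[0,0,0,0,0,0],[0,0,0,0,0,0]]'
python3 - <<'E'
from h import *
c=cam("wrist"); save(c,"w17.png")
flat(c,.4125,-.127,-.13,"f17.png",75)
E
```

```text
time: 60.93
tool_pos: [0.2901, -0.1301, 0.3249]
tool_rot: [-3.14, 0.509, 3.014]
contact_force: [-0.6, -0.1, -0.1]
opening: 0.0915
grip_force: 0.0
hole dy mm -0.1 z mm 75.4 area 1309
[(0, 20.2), (5, 20.0), (10, 20.2), (15, 20.5), (20, 21.2), (25, 20.5), (30, 21.2), (35, 21.5), (40, 21.5), (45, 21.2), (50, 20.8), (55, 20.0), (60, 19.0), (65, 19.0), (70, 17.5), (75, 17.0), (80, 16.5), (85, 16.5), (90, 16.2), (95, 16.5), (100, 16.8), (105, 17.0), (110, 17.8), (115, 19.2), (120, 19.8), (125, 20.0), (130, 20.8), (135, 21.2), (140, 21.0), (145, 21.0), (150, 21.2), (155, 20.8), (160, 20.2), (165, 20.2), (170, 20.2), (175, 20.2), (180, 20.0), (185, 20.2), (190, 20.0), (195, 19.8), (200, 19.8), (205, 19.8), (210, 19.5), (215, 20.0), (220, 21.0), (240, 18.2), (245, 18.2), (250, 18.8), (255, 18.2), (260, 18.5), (265, 18.2), (270, 18.5), (275, 17.5), (280, 17.2), (285, 17.5), (290, 17.5), (295, 17.5), (300, 17.8), (305, 17.5), (310, 14.5), (315, 23.8), (320, 22.5), (325, 21.5), (330, 21.2), (335, 20.5), (340, 20.0), (345, 19.8), (350, 20.0), (355, 20.2)]
```

Rod L is home (flat at 90°, 75.4 mm high). Next, the guard and rail: a top-view measurement, then a wrist look over them.

```bash
python3 drive.py '[[0,0,0,0,0.11,0],[0,0,0,0,0.11,0],[0,0,0,0,0.11,0],[0,0,0,0,0.11,0],[0,0,0,0,0.09,0],[0,0,-0.04,0,0,0],[0,0,-0.04,0,0,0],[0,0,-0.02,0,0,0]]'
python3 - <<'E'
from h import *
c=cam("top"); save(c,"top2.png"); hsv=cv2.cvtColor(c["image"],cv2.COLOR_RGB2HSV)
sub=slice(130,210),slice(270,370)
m=(hsv[...,2][sub]<70).astype(np.uint8)
for k in cv2.findContours(m,0,2)[0]:
  if cv2.contourArea(k)>20:
    r=cv2.minAreaRect(k); u,v=r[0][0]+270,r[0][1]+130; b=cv2.boxPoints(r)+[270,130]; print("dark",r,[plane(c,*p,.131).round(3)[:2].tolist() for p in b], plane(c,u,v,.131).round(4))
plan(.62,.10,.42,np.pi/2,0,False)
E
```

```text
time: 61.65
tool_pos: [0.2916, -0.1305, 0.4285]
tool_rot: [-3.134, -0.002, 3.014]
contact_force: [1.1, -0.1, 0.6]
opening: 0.0917
grip_force: 0.0
rot [-0.006  0.009  1.443] rows 11.544606051366625 | then trans [0.2308 0.328  0.0107] rows 9.622344244102813 | trans before rot [-0.2959  0.2708  0.0088]
```

```bash
python3 drive.py '[[0,0,0,0,0,0.12],[0,0,0,0,0,0.12],[0,0,0,0,0,0.12],[0,0,0,0,0,0.12],[0,0,0,0,0,0.12],[0,0,0,0,0,0.12],[0,0,0,0,0,0.12],[0,0,0,0,0,0.12]]' >/dev/null
python3 drive.py '[[0,0,0,0,0,0.12],[0,0,0,0,0,0.12],[0,0,0,0,0,0.12],[0,0,0,0,0,0.12],[0.023,0.033,0,0,0,0],[0.023,0.033,0,0,0,0],[0.023,0.033,0,0,0,0],[0.023,0.033,0,0,0,0]]' >/dev/null
python3 drive.py '[[0.023,0.033,0,0,0,0],[0.023,0.033,0,0,0,0],[0.023,0.033,0,0,0,0],[0.023,0.033,0,0,0,0],[0.023,0.033,0,0,0,0],[0.023,0.033,0,0,0,0],[0,0,0,0,0,0],[0,0,0,0,0,0]]'
python3 - <<'E'
from h import *
c=cam("wrist"); save(c,"w18.png"); print(np.round(c["pose"],3).tolist()); print("expect rib",proj(c,(.657,.002,.131)),"bar",proj(c,(.639,.322,.125)),proj(c,(.681,.111,.125)))
g=cv2.cvtColor(c["image"],cv2.COLOR_RGB2GRAY)
m=(g[:235]<60).astype(np.uint8)
for k in cv2.findContours(m,0,2)[0]:
  if cv2.contourArea(k)>60: r=cv2.minAreaRect(k); print("dark",[np.round(x,1) for x in r],plane(c,*r[0],.131).round(4))
E
```

```text
time: 63.7
tool_pos: [0.6211, 0.1033, 0.4217]
tool_rot: [-3.136, 0.005, 1.575]
contact_force: [0.1, -0.6, 0.3]
opening: 0.0914
grip_force: 0.0
[[1.0, 0.006, -0.005, 0.621], [0.004, -0.953, -0.302, 0.184], [-0.007, 0.302, -0.953, 0.402], [0.0, 0.0, 0.0, 1.0]]
expect rib (np.float64(358.4215896482657), np.float64(294.343759165866)) bar (np.float64(349.4995439115538), np.float64(-116.17153829873664)) (np.float64(390.15592365580534), np.float64(182.68050054317717))
dark [array([166. , 217.5]), array([33., 70.]), np.float64(90.0)] [0.483  0.0794 0.131 ]
```

```bash
python3 drive.py '[[0.035,0,0,0,0,0],[0.03,0,0,0,0,0],[0,0,0,0,0,0],[0,0,0,0,0,0]]'>/dev/null
cat > bar.py <<'E'
from h import *
def bar(c,lo,hi):
    g=cv2.GaussianBlur(cv2.cvtColor(c["image"],cv2.COLOR_RGB2HSV),(3,3),0); pts=[]
    for y in np.arange(lo,hi,.008):
        xe=.660-(y-.2165)*.199  # prior
        xs=np.arange(xe-.04,xe+.04,.0005); px=np.array([proj(c,(x,y,.125)) for x in xs],np.float32)
        if px[:,1].max()>233 or px[:,1].min()<3: continue
        s=cv2.remap(g[...,1],px[None,:,0].copy(),px[None,:,1].copy(),1)[0]
        k=s<60
        if 20<k.sum()<60:
            x=xs[k]; pts.append((np.median(x),y,x.max()-x.min()))
    return np.array(pts)
if __name__=="__main__":
    c=cam("wrist"); save(c,"w19.png"); p=bar(c,.11,.33); print(p.round(4).tolist())
E
python3 bar.py
python3 drive.py '[[-0.038,0,0,0,0,0],[-0.038,0,0,0,0,0],[-0.038,0,0,0,0,0],[-0.038,0,0,0,0,0],[-0.038,0,0,0,0,0],[0,0,0,0,0,0],[0,0,0,0,0,0]]'
python3 - <<'E'
from h import *
c=cam("wrist"); save(c,"w20.png")
g=cv2.cvtColor(c["image"],cv2.COLOR_RGB2GRAY)
m=(g[:238]<60).astype(np.uint8)
for k in cv2.findContours(m,0,2)[0]:
  if cv2.contourArea(k)>60: r=cv2.minAreaRect(k); print("dark",[np.round(x,1) for x in r],plane(c,*r[0],.131).round(4),[plane(c,*q,.131).round(3)[:2].tolist() for q in cv2.boxPoints(r)])
E
```

```text
[[0.6709, 0.182, 0.016], [0.6695, 0.19, 0.0155], [0.6679, 0.198, 0.0155], [0.6661, 0.206, 0.015], [0.6645, 0.214, 0.015], [0.6629, 0.222, 0.015], [0.6611, 0.23, 0.0155], [0.6595, 0.238, 0.0155], [0.6579, 0.246, 0.0155], [0.6563, 0.254, 0.0155], [0.6544, 0.262, 0.015], [0.6529, 0.27, 0.015], [0.6513, 0.278, 0.015]]
time: 64.72
tool_pos: [0.6196, -0.0268, 0.4247]
tool_rot: [-3.14, 0.002, 1.569]
contact_force: [0.8, -0.5, -0.5]
opening: 0.0917
grip_force: 0.0
dark [array([221.1, 195.9]), array([131.1,   2.7]), np.float64(7.3)] [ 0.5325 -0.0296  0.131 ] [[0.476, -0.023], [0.477, -0.021], [0.59, -0.036], [0.589, -0.039]]
dark [array([393.4, 206.1]), array([16.8, 62.3]), np.float64(2.0)] [ 0.6842 -0.0391  0.131 ] [[0.677, -0.069], [0.676, -0.011], [0.69, -0.011], [0.693, -0.069]]
dark [array([148., 136.]), array([78.1, 65.8]), np.float64(27.0)] [0.4763 0.0226 0.131 ] [[0.433, 0.013], [0.466, 0.06], [0.519, 0.032], [0.487, -0.018]]
```

The guard was knocked: its rib now has its +y end at (0.683,-0.011), and part of it is hidden. I'll move on and measure it again from two heights.

```bash
python3 drive.py '[[-0.035,0.02,0,0,0,0],[-0.035,0.02,0,0,0,0],[0,0.01,0,0,0,0],[0,0,0,0,0,0],[0,0,0,0,0,0]]'
cat > rib.py <<'E'
from h import *
c=cam("wrist"); save(c,"w21.png")
g=cv2.cvtColor(c["image"],cv2.COLOR_RGB2GRAY); m=(g[:238]<60).astype(np.uint8); u0,v0=proj(c,(.684,-.046,.131)); print(u0,v0)
for k in cv2.findContours(m,0,2)[0]:
  r=cv2.minAreaRect(k)
  if cv2.contourArea(k)>60 and abs(r[0][0]-u0)<60: print("dark",[np.round(x,1) for x in r],plane(c,*r[0],.131).round(4),[plane(c,*q,.131).round(4)[:2].tolist() for q in cv2.boxPoints(r)])
E
python3 rib.py
python3 drive.py '[[0,0,0.04,0,0,0],[0,0,0.03,0,0,0],[0,0,0,0,0,0],[0,0,0,0,0,0]]'; python3 rib.py
python3 - <<'E'
from h import *
c=cam("side"); g=cv2.cvtColor(c["image"],cv2.COLOR_RGB2GRAY); u,v=proj(c,(.684,-.046,.131)); print("side expects",u,v)
m=(g<60).astype(np.uint8); n,l,st,ce=cv2.connectedComponentsWithStats(m); print([(ce[i].round(1).tolist(),st[i].tolist()) for i in range(1,n) if 20<st[i][4]<400 and np.hypot(ce[i][0]-u,ce[i][1]-v)<60])
E
```

```text
time: 65.18
tool_pos: [0.6707, -0.0919, 0.4238]
tool_rot: [-3.139, -0.0, 1.576]
contact_force: [0.4, 0.3, 0.1]
opening: 0.092
grip_force: 0.0
337.0426823234561 140.73694184295232
dark [array([340., 144.]), array([80., 12.]), np.float64(90.0)] [ 0.6865 -0.0487  0.131 ] [[0.681, -0.0167], [0.6906, -0.0166], [0.6925, -0.083], [0.6821, -0.0831]]
time: 65.57
tool_pos: [0.67, -0.0915, 0.3537]
tool_rot: [-3.137, -0.001, 1.577]
contact_force: [-0.6, 0.2, -0.3]
opening: 0.0922
grip_force: 0.0
344.01698109255886 156.04563082558207
dark [array([348. , 159.5]), array([ 18., 107.]), np.float64(0.0)] [ 0.6866 -0.0482  0.131 ] [[0.6817, -0.0839], [0.6802, -0.0158], [0.6909, -0.0158], [0.6936, -0.0838]]
side expects 374.4342377950754 190.82450406247605
[([385.0, 144.7], [382, 142, 8, 6, 26]), ([401.0, 172.8], [398, 163, 7, 20, 91]), ([376.6, 196.8], [368, 183, 19, 27, 273])]
```

```bash
python3 -c "
from h import *
plan(.6866,-.0485,.123,np.pi/2+.031)"
```

```text
rot [ 0.002  0.001 -0.025] rows 0.20113084912861634 | then trans [0.0432 0.0171 0.075 ] rows 2.1158277082992747 | trans before rot [0.0437 0.0159 0.075 ]
```

```bash
python3 drive.py '[[0,0,0,0.002,0,-0.025],[0.022,0.0085,0,0,0,0],[0.022,0.0085,0,0,0,0],[0,0,0.03,0,0,0],[0,0,0.025,0,0,0],[0,0,0,0,0,0],[0,0,0,0,0,0]]'
python3 -c "
from h import *
plan(.6866,-.0485,.123,np.pi/2+.031)"
```

```text
time: 66.25
tool_pos: [0.6861, -0.0484, 0.2997]
tool_rot: [-3.137, 0.0, 1.602]
contact_force: [0.8, 0.0, 0.4]
opening: 0.0918
grip_force: 0.0
rot [-0.004  0.    -0.   ] rows 0.035134696634051735 | then trans [-0.0001  0.0005  0.0177] rows 0.42425313739823084 | trans before rot [-0.0001  0.0006  0.0177]
```

```bash
python3 drive.py '[[0,0,0.01,0,0,0],[0,0,0.007,0,0,0],[0,0,0,0,0,0],[0,0,0,0,0,0],[0,0,0,0,0,0],[0,0,0,0,0,0],[0,0,0,0,0,0],[0,0,0,0,0,0]]' 0 30 >/dev/null
for i in 1 2; do python3 drive.py '[[0,0,0,0,0,0],[0,0,0,0,0,0],[0,0,0,0,0,0],[0,0,0,0,0,0],[0,0,0,0,0,0],[0,0,0,0,0,0],[0,0,0,0,0,0],[0,0,0,0,0,0]]'; done
python3 drive.py '[[0,0,-0.02,0,0,0],[0,0,-0.03,0,0,0],[0,0,-0.03,0,0,0],[0,0,-0.03,0,0,0],[0,0,-0.03,0,0,0],[0,0,-0.03,0,0,0],[0,0,0,0,0,0],[0,0,0,0,0,0]]'
python3 -c "
from h import *
plan(.664,.2165,.293,np.pi/2+.2014)
print(robot.observe()['qpos'].round(2))"
```

```text
time: 67.58
tool_pos: [0.686, -0.0485, 0.2819]
tool_rot: [-3.138, 0.0, 1.601]
contact_force: [0.7, 0.0, -1.3]
opening: 0.0114
grip_force: 30.0
time: 68.25
tool_pos: [0.686, -0.0485, 0.2821]
tool_rot: [-3.138, 0.0, 1.601]
contact_force: [-0.7, -0.2, -3.1]
opening: 0.0124
grip_force: 30.0
time: 68.92
tool_pos: [0.6865, -0.0484, 0.4542]
tool_rot: [3.141, 0.001, 1.601]
contact_force: [-1.0, -1.2, -2.8]
opening: 0.0118
grip_force: 30.0
rot [ 0.001  0.001 -0.172] rows 1.372160294557783 | then trans [0.2641 0.0309 0.0022] rows 6.376573636405227 | trans before rot [ 0.2655 -0.0146  0.0019]
[-0.18  0.64  0.9  -0.    1.6  -0.21]
```

```bash
python3 drive.py '[[0,0,0,0,0,-0.086],[0,0,0,0,0,-0.086],[0.0377,0.0044,0,0,0,0],[0.0377,0.0044,0,0,0,0],[0.0377,0.0044,0,0,0,0],[0.0377,0.0044,0,0,0,0],[0.0377,0.0044,0,0,0,0],[0.0377,0.0044,0,0,0,0]]' >/dev/null
python3 drive.py '[[0.0377,0.0044,0,0,0,0],[0,0,0,0,0,0],[0,0,0,0,0,0],[0,0,0,0,0,0]]'
python3 -c "
from h import *
plan(.664,.2165,.161,np.pi/2+.2014)"
```

```text
time: 69.92
tool_pos: [0.6639, 0.2163, 0.4501]
tool_rot: [-3.135, 0.0, 1.773]
contact_force: [-0.0, -0.1, -2.7]
opening: 0.0121
grip_force: 30.0
rot [-0.007  0.     0.001] rows 0.056590124954846804 | then trans [2.000e-04 1.000e-04 1.301e-01] rows 3.118882909178717 | trans before rot [0.0002 0.0011 0.1301]
```

```bash
python3 drive.py '[[0,0,0.02,0,0,0],[0,0,0.025,0,0,0],[0,0,0.025,0,0,0],[0,0,0.02,0,0,0],[0,0,0.02,0,0,0],[0,0,0.012,0,0,0],[0,0,0,0,0,0],[0,0,0,0,0,0]]'
python3 drive.py '[[0,0,0.003,0,0,0],[0,0,0.003,0,0,0],[0,0,0,0,0,0],[0,0,0,0,0,0]]'
python3 -c "
from h import *
plan(.664,.2165,.161,np.pi/2+.2014)"
```

```text
time: 70.58
tool_pos: [0.6637, 0.2146, 0.3292]
tool_rot: [-3.136, -0.0, 1.771]
contact_force: [0.0, 0.1, -1.8]
opening: 0.0117
grip_force: 30.0
time: 70.92
tool_pos: [0.6635, 0.2162, 0.3247]
tool_rot: [-3.139, -0.0, 1.773]
contact_force: [-0.5, -0.0, -1.6]
opening: 0.0117
grip_force: 30.0
rot [-0.003 -0.     0.   ] rows 0.0234438049355611 | then trans [0.0002 0.0006 0.0047] rows 0.11292457020119369 | trans before rot [0.0002 0.0006 0.0047]
```

```bash
python3 drive.py '[[0,0,0.002,0,0,0],[0,0,0.0015,0,0,0],[0,0,0,0,0,0],[0,0,0,0,0,0]]'
python3 drive.py '[[0,0,0.0015,0,0,0],[0,0,0,0,0,0],[0,0,0,0,0,0]]'
```

```text
time: 71.25
tool_pos: [0.6634, 0.2163, 0.3206]
tool_rot: [-3.138, -0.0, 1.773]
contact_force: [0.2, 1.0, -3.0]
opening: 0.0115
grip_force: 30.0
time: 71.5
tool_pos: [0.6635, 0.2163, 0.3195]
tool_rot: [-3.139, -0.0, 1.773]
contact_force: [0.9, 0.6, -1.4]
opening: 0.0119
grip_force: 30.0
```

```bash
python3 drive.py '[[0,0,0.0015,0,0,0],[0,0,0,0,0,0],[0,0,0,0,0,0]]'
python3 drive.py '[[0,0,0.001,0,0,0],[0,0,0,0,0,0],[0,0,0,0,0,0]]'
```

```text
time: 71.75
tool_pos: [0.6633, 0.2163, 0.3194]
tool_rot: [-3.14, -0.0, 1.773]
contact_force: [-2.9, -0.6, 6.9]
opening: 0.0115
grip_force: 30.0
time: 72.0
tool_pos: [0.6632, 0.2163, 0.3194]
tool_rot: [-3.14, -0.0, 1.773]
contact_force: [-4.8, -0.7, 10.0]
opening: 0.0121
grip_force: 30.0
```

```bash
python3 drive.py '[[0,0,-0.0015,0,0,0],[0,0,0,0,0,0],[0,0,0,0,0,0],[0,0,0,0,0,0],[0,0,0,0,0,0],[0,0,0,0,0,0],[0,0,0,0,0,0],[0,0,0,0,0,0]]' 0.07 >/dev/null
python3 drive.py '[[0,0,0,0,0,0],[0,0,-0.03,0,0,0],[0,0,-0.03,0,0,0],[0,0,-0.03,0,0,0],[-0.035,0,0,0,0,0],[-0.035,0,0,0,0,0],[0,0,0,0,0,0]]'
python3 - <<'E'
from h import *
c=cam("wrist"); save(c,"w22.png")
g=cv2.cvtColor(c["image"],cv2.COLOR_RGB2GRAY); m=(g[:238]<60).astype(np.uint8); u0,v0=proj(c,(.664,.2165,.169)); print(u0,v0)
for k in cv2.findContours(m,0,2)[0]:
  r=cv2.minAreaRect(k)
  if cv2.contourArea(k)>60 and abs(r[0][0]-u0)<90: print("dark",[np.round(x,1) for x in r],plane(c,*r[0],.169).round(4),[plane(c,*q,.169).round(4)[:2].tolist() for q in cv2.boxPoints(r)])
s=cam("side"); save(s,"s3.png"); g=cv2.cvtColor(s["image"],cv2.COLOR_RGB2GRAY); u,v=proj(s,(.664,.2165,.16)); print("side exp",u,v)
n,l,st,ce=cv2.connectedComponentsWithStats((g<60).astype(np.uint8)); print([(ce[i].round(1).tolist(),st[i].tolist()) for i in range(1,n) if 20<st[i][4]<600 and np.hypot(ce[i][0]-u,ce[i][1]-v)<40])
E
```

```text
time: 73.25
tool_pos: [0.6789, 0.1422, 0.4088]
tool_rot: [-3.139, 0.003, 1.768]
contact_force: [0.5, -0.6, -0.7]
opening: 0.0698
grip_force: 0.0
320.155876444005 103.52788684384397
dark [array([319. , 104.5]), array([107.,  16.]), np.float64(90.0)] [0.6634 0.2158 0.169 ] [[0.6523, 0.2461], [0.662, 0.248], [0.6755, 0.1825], [0.6649, 0.1804]]
side exp 317.0119025478796 131.29850206987368
[([346.1, 106.4], [344, 98, 6, 18, 84]), ([317.4, 133.9], [309, 124, 18, 21, 211])]
```

The guard hangs on the bar: its rib centre is at (0.6634,0.2158) and aligned. Last is the clamp, with the fingers straddling the ball.

```bash
python3 - <<'E'
from h import *
plan(.694,-.240,.124,1.43)
s=cam("side"); g=cv2.cvtColor(s["image"],cv2.COLOR_RGB2GRAY); t=cam("top"); gt=cv2.cvtColor(t["image"],cv2.COLOR_RGB2GRAY)
n,l,st,ce=cv2.connectedComponentsWithStats((g<60).astype(np.uint8)); print([(ce[i].round(1).tolist(),st[i].tolist()) for i in range(1,n) if 20<st[i][4]<600 and np.hypot(ce[i][0]-428,ce[i][1]-245)<25])
u,v=proj(t,(.697,-.241,.1185)); n,l,st,ce=cv2.connectedComponentsWithStats((gt<60).astype(np.uint8)); L=[(ce[i].round(1).tolist(),st[i].tolist()) for i in range(1,n) if 15<st[i][4]<600 and np.hypot(ce[i][0]-u,ce[i][1]-v)<40]; print(u,v,L)
E
```

```text
rot [-0.004 -0.     0.34 ] rows 2.7208746885221404 | then trans [-0.3801  0.07    0.1251] rows 9.741823940595532 | trans before rot [-0.3818 -0.0603  0.1251]
[([429.4, 244.7], [424, 239, 12, 12, 110])]
416.9367526673007 148.6109570313358 [([416.2, 149.0], [414, 146, 6, 7, 29])]
```

```bash
python3 drive.py '[[0,0,0,0,0,0.114],[0,0,0,0,0,0.113],[0,0,0,0,0,0.113],[-0.038,0.007,0,0,0,0],[-0.038,0.007,0,0,0,0],[-0.038,0.007,0,0,0,0],[-0.038,0.007,0,0,0,0],[-0.038,0.007,0,0,0,0]]' 0.06 >/dev/null
python3 drive.py '[[-0.038,0.007,0,0,0,0],[-0.038,0.007,0,0,0,0],[-0.038,0.007,0,0,0,0],[-0.038,0.007,0,0,0,0],[-0.038,0.007,0,0,0,0],[0,0,0.035,0,0,0],[0,0,0,0,0,0],[0,0,0,0,0,0]]'
python3 -c "
from h import *
plan(.694,-.240,.124,1.43)"
```

```text
time: 74.78
tool_pos: [0.6948, -0.2374, 0.3708]
tool_rot: [-3.133, -0.002, 1.433]
contact_force: [0.4, 1.4, 0.5]
opening: 0.0602
grip_force: 0.0
rot [-0.009 -0.002  0.003] rows 0.07760321505594636 | then trans [-0.0027 -0.0004  0.0878] rows 2.105620915530792 | trans before rot [-0.0029  0.0004  0.0878]
```

```bash
python3 drive.py '[[-0.003,0,0.03,0,0,0],[0,0,0.03,0,0,0],[0,0,0.02,0,0,0],[0,0,0.008,0,0,0],[0,0,0,0,0,0],[0,0,0,0,0,0]]'
python3 drive.py '[[0,0,0,0,0,0],[0,-0.02,0,0,0,0],[0,-0.02,0,0,0,0],[0,-0.02,0,0,0,0],[0,-0.02,0,0,0,0],[0,-0.015,0,0,0,0],[0,0,0,0,0,0],[0,0,0,0,0,0]]' 0.036
python3 -c "
from h import *
plan(.587,-.225,.124,1.43)"
```

```text
time: 75.28
tool_pos: [0.6948, -0.2402, 0.2873]
tool_rot: [-3.141, 0.001, 1.434]
contact_force: [-0.2, -0.2, 1.0]
opening: 0.0599
grip_force: 0.0
time: 75.95
tool_pos: [0.6002, -0.2284, 0.2879]
tool_rot: [3.141, 0.002, 1.432]
contact_force: [-0.1, -0.5, 1.5]
opening: 0.036
grip_force: 0.0
rot [0.    0.002 0.002] rows 0.024369004863949113 | then trans [ 0.0015 -0.0136  0.0049] rows 0.34807876436531265 | trans before rot [ 0.0016 -0.0136  0.0049]
```

```bash
python3 drive.py '[[0,-0.006,0,0,0,0],[0,-0.004,0,0,0,0],[0,0,0,0,0,0],[0,0,0,0,0,0]]'
python3 drive.py '[[0,-0.003,0,0,0,0],[0,0,0,0,0,0],[0,0,0,0,0,0]]'
```

```text
time: 76.28
tool_pos: [0.5901, -0.2269, 0.2856]
tool_rot: [-3.138, 0.001, 1.433]
contact_force: [-0.3, -0.6, 0.2]
opening: 0.0359
grip_force: 0.0
time: 76.53
tool_pos: [0.5875, -0.2265, 0.2855]
tool_rot: [-3.14, 0.001, 1.433]
contact_force: [4.5, -1.4, -1.3]
opening: 0.0358
grip_force: 2.6
```

```bash
python3 drive.py '[[0,-0.0005,0,0,0,0],[0,0.002,0,0,0,0],[0,0,0,0,0,0],[0,0,0,0,0,0],[0,0,-0.03,0,0,0],[0,0,-0.035,0,0,0],[0,0,-0.035,0,0,0],[0,0,-0.035,0,0,0]]' 0.06
python3 drive.py '[[0,0,-0.02,0,0,0],[0,-0.03,0,0,0,0],[0,-0.03,0,0,0,0],[0,-0.03,0,0,0,0],[0,-0.03,0,0,0,0],[0,-0.03,0,0,0,0],[0,0,0,0,0,0],[0,0,0,0,0,0]]'
python3 - <<'E'
from h import *
s=cam("side"); save(s,"s4.png"); g=cv2.cvtColor(s["image"],cv2.COLOR_RGB2GRAY)
n,l,st,ce=cv2.connectedComponentsWithStats((g<60).astype(np.uint8))
for nm,p in [("ball",(.5925,-.2265,.1185)),("rib",(.664,.2165,.16))]:
  u,v=proj(s,p); print(nm,u,v,[(ce[i].round(1).tolist(),st[i].tolist()) for i in range(1,n) if 20<st[i][4]<600 and np.hypot(ce[i][0]-u,ce[i][1]-v)<25])
t=cam("top"); save(t,"top3.png"); hsv=cv2.cvtColor(t["image"],cv2.COLOR_RGB2HSV)
print("rod px", [[round(float(q),1) for q in proj(t,p)] for p in [(.482,-.136,.095),(.452,-.364,.095)]])
E
```

```text
time: 77.2
tool_pos: [0.5886, -0.2265, 0.422]
tool_rot: [-3.137, 0.001, 1.433]
contact_force: [-0.0, 0.0, -0.6]
opening: 0.0603
grip_force: 0.0
time: 77.87
tool_pos: [0.4394, -0.2058, 0.4419]
tool_rot: [-3.139, 0.001, 1.432]
contact_force: [0.4, 1.0, 0.1]
opening: 0.06
grip_force: 0.0
ball 383.81398373983745 256.7763792667171 [([383.5, 255.7], [378, 250, 12, 12, 114])]
rib 317.0119025478796 131.29850206987368 []
rod px [[372.7, 239.3], [469.8, 253.1]]
```

The ball is back at its stop. The arm probably hides the guard from the side camera, so I'll check it in the top view.

```bash
python3 - <<'E'
from h import *
t=cam("top"); g=cv2.cvtColor(t["image"],cv2.COLOR_RGB2GRAY); u,v=proj(t,(.664,.2165,.169)); n,l,st,ce=cv2.connectedComponentsWithStats((g<70).astype(np.uint8))
print(u,v,[(ce[i].round(1).tolist(),st[i].tolist()) for i in range(1,n) if 20<st[i][4]<2000 and np.hypot(ce[i][0]-u,ce[i][1]-v)<40])
print(robot.observe()["time"])
E
```

```text
218.16364087095224 152.84681796085434 [([220.1, 155.9], [207, 152, 29, 9, 138])]
78.0167
```

The guard is in place in the top view, so I hand in.

```bash
python3 -c "
from h import *
print(robot.hand_in())"
```

```text
the job is handed in; nothing more can be done
None
```

I handed the job in at about 78 s and got no verdict back. By my checks, both rods present are home flat-down in grooves 0 and 2, the guard hangs on the rail (rib within about 1 mm of the bar), and the clamp lever is back at its clamped stop.

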